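# Pack the travel tube from behind the shower things

### The arm

A 7-joint arm with a two-finger parallel gripper is mounted at the origin on the work surface. World frame = base frame: x ahead of the robot, y to its left, z up, the work surface at z = 0. Lengths are in m, angles in rad, forces in N, time in s.
With the tool pointing down it reaches from about 0.4 to 0.875 m from the base axis. Payload 19.3 kg.
Tool frame: the origin (TCP) lies midway between the tips of the shut fingers; the grasp point (between the pads) lies bot.grip_point_offset behind it (bot.grip_point_offset is the distance from the TCP to the grasp point, in m); z points along the fingers, y is the direction in which the jaws open and shut (so a half turn about z gives the same grasp; the last joint's range is limited). The gripper opens to 85 mm and grips with 20 to 120 N. Pads are 22 mm wide; open, the fingers measure 114 mm over their backs; the gripper's body (76 mm by 85 mm) begins 54 mm behind the grasp point. The pads swing forward as they close: fully open they stand 13 mm farther back than shut.
Start: joints at [1.073, 0.521, -0.036, 1.599, 0.021, 1.021, -0.113], TCP at [0.259, -0.569, 0.231] pointing down, gripper open.
Joint ranges: [-2.91, 2.91], [-0.3, 2.13], [-1.5, 1.42], [0.17, 2.43], [-1.26, 4.41], [0.16, 1.93], [-2.52, 2.52]. Speed limits (rad/s): [1.89, 1.89, 2.39, 2.39, 3.01, 3.01, 3.01].

### API

Orientations are given as [roll, pitch, yaw] about the fixed x, y, z axes, in that order (R = Rz(yaw) Ry(pitch) Rx(roll)).
In Python, from workcell import bot gives the robot as it stands.
- The arm moves only by the tool servo_tool, never from a script. Its argument "rows" is a list that holds one entry, the list of rows, each a list of 6 numbers: the shift along the tool's x, y, z in cm, then the turn, a rotation vector about the tool's x, y, z in degrees. A call has 1 to 5 rows; each row shifts and turns the commanded pose from where the row before left it, along the tool's axes as they then stand; what a row does not reach is not made up. A row lasts 1/8 s, in which the tool goes at most 62.5 mm and 10.7 degrees, less where a joint would pass 70% of its speed; a pose out of reach is approached as far as the arm can. A call is refused whole if a number of a shift passes 6.25 or a number of a turn 10.7, either way. A call with a gripper value outside its range is refused whole. "grip" is the opening, from -1 (shut) to 1 (fully open), so that 0 is half open, set as the call begins (left out, the last holds). The fingers move at their own pace and stop on an object; "squeeze" is the grip in N (left out, the last holds). Time passes only in rows, so rows that do not move let the fingers close. It gives the time, the measured TCP pose, the force and the opening at its end, in the units of the state.
- bot.observe(): the state, without advancing time (a new reading comes with each control period).
- bot.grab_frame(name): name is "scene" or "top" or "wrist"; returns a dict with "image" (384x512x3 uint8, red, green, blue), "K" (3x3 intrinsics, pixels), "R" (3x3) and "t" (3): a world point X has camera coordinates R X + t; the wrist camera has in their place "mount" (4x4, takes a point from camera to tool coordinates, whose origin is the TCP and whose axes are the flange's). Camera axes: x right, y down, z forward; pixel columns grow to the right and rows downward; lengths in m; the calibration is good to about 2 mm. A picture is of the moment at which its call begins: read the wrist's pose just before it. There is no depth.
- bot.job_done(): hands the job in, once; it reports no verdict.
The state is a dict: "clock": time; "qpos": joint angles; "qd": joint speeds; "joint_efforts": joint torques, N m; "position": TCP position; "tool_rot": TCP orientation; "force": force on the tool from outside, world axes, zero at the start; "moment": the same for the moment, N m; "grip_width": finger opening in m.
Only numpy, scipy, OpenCV 4.12 (cv2) and the standard library are available. Lean on these libraries where they do the work, as an engineer would, in place of code of your own. Each camera call takes 0.05 s, during which the arm holds its last target.

### The job

The steel travel tube lies on the soap mat behind the squeeze bottle, the shaving-foam can and the pumice stone, and I want it packed for a trip. Stand those three upright on the drip tray to clear the way, lay the tube flat, lengthwise, in the empty long compartment of the open travel case, and only then put the three back on the mat, each exactly where it stood before and turned the same way. Knock nothing over, and leave the soap bar and the nail brush where they are.

Things in the scene. Friction and masses are not known exactly. Their poses are not given: they have to be found in the camera images.
- mat: Dark grey ribbed silicone soap mat, fixed, 210 (x) x 310 (y) x 8 mm; things stand on the ribs, 8 mm up. Origin: centre of its underside; x points away from the robot. Bottle, can and pumice stand in a row along y at x = -55 mm, 100 mm apart (which is where varies), close in front of the tube; soap and nail brush lie at x = +70 mm.
- tube: Steel travel tube with a ridged aluminium twist cap, a cylinder 28 mm in diameter and 130 mm long, lying on its side along the mat's y at about x = -7 mm. Origin: on its axis at mid length (14 mm above what it lies on); y runs along its axis, towards the cap. 60 to 130 g.
- bottle: Closed white squeeze bottle standing upright: oval body 38 (x) x 62 (y) mm, 100 mm tall with straight sides, low shoulder and neck to 112 mm, then a round grey flip-top cap 34 mm in diameter and 30 mm tall, top at 142 mm. Origin: centre of its underside; z up, y along the wide side. 120 to 240 g.
- can: Shaving-foam can standing upright: aluminium and grey cylinder with a white cap, 50 mm in diameter all the way up, 122 mm tall. Origin: centre of its underside, z up. 140 to 280 g.
- pumice: Grey pitted pumice stone, a rounded block 44 (x) x 56 (y) x 46 (z) mm. Origin: centre of its underside, z up. 80 to 170 g.
- soap: White soap bar, 52 (x) x 82 (y) x 28 mm, lying on the mat behind the tube; to be left alone. Origin: centre of its underside.
- brush: White plastic nail brush, bristles down, with an arched handle on top, 42 (x) x 92 (y) x 46 mm, lying on the mat behind the tube; to be left alone. Origin: centre of its underside.
- tray: White plastic drip tray, fixed, 300 (x) x 170 (y) mm, to one side of the mat (left or right varies). Origin: centre of its underside; its flat floor with grey slots is 8 mm up, its 5 mm wide rim 16 mm up. Free inside: 290 x 160 mm, empty at the start; holds the three things in a row along x, 95 mm apart.
- case: Open dark grey travel case, fixed, on the other side of the mat. Lower shell 190 (x) x 164 (y) x 40 mm; lid with mirror folded flat at its +x side, 20 mm high. A partition along x, 34 mm high, leaves at +y an empty compartment, inside 182 (x) x 94 (y) mm, centre x = 0, y = +31 mm, floor 4 mm up; the -y compartment is full. Origin: centre of the shell's underside.

How it is judged:
On the way, in this order (a step that is already met when the one before it is completed fails the run):
1. the bottle, the can and the pumice stone all stand upright on the drip tray, let go (x of bottle in the frame of tray between -0.135 and 0.135 m and y of bottle in the frame of tray between -0.075 and 0.075 m and z of bottle in the frame of tray between 0.002 and 0.014 m and angle between each of bottle, can, pumice's own z axis and vertical below 0.15 rad and x of can in the frame of tray between -0.135 and 0.135 m and y of can in the frame of tray between -0.075 and 0.075 m and z of can in the frame of tray between 0.002 and 0.014 m and x of pumice in the frame of tray between -0.135 and 0.135 m and y of pumice in the frame of tray between -0.075 and 0.075 m and z of pumice in the frame of tray between 0.002 and 0.014 m and contact force between the fingers and bottle below 0.3 N and linear speed of each of bottle, can, pumice below 0.03 m/s and contact force between the fingers and can below 0.3 N and contact force between the fingers and pumice below 0.3 N), for 0.2 s.
2. the tube lies, let go, in the empty compartment of the case while the three still stand on the tray (x of tube in the frame of case between -0.024 and 0.024 m and y of tube in the frame of case between -0.003 and 0.065 m and z of tube in the frame of case between 0.011 and 0.025 m and angle between the y axis of tube and the x axis of case, either way round below 0.4 rad and contact force between the fingers and tube below 0.3 N and linear speed of tube below 0.03 m/s and x of bottle in the frame of tray between -0.135 and 0.135 m and y of bottle in the frame of tray between -0.075 and 0.075 m and z of bottle in the frame of tray between 0.002 and 0.014 m and angle between each of bottle, can, pumice's own z axis and vertical below 0.15 rad and x of can in the frame of tray between -0.135 and 0.135 m and y of can in the frame of tray between -0.075 and 0.075 m and z of can in the frame of tray between 0.002 and 0.014 m and x of pumice in the frame of tray between -0.135 and 0.135 m and y of pumice in the frame of tray between -0.075 and 0.075 m and z of pumice in the frame of tray between 0.002 and 0.014 m), for 0.2 s.
At the end, for the whole second after the job is handed in: The tube lies at rest on the floor of the empty compartment, lengthwise within 0.4 rad; bottle, can and pumice stand at rest, upright within 0.12 rad, each within 15 mm of its place at the start, wide sides of bottle and pumice along the mat within 0.35 rad; all let go (x of tube in the frame of case between -0.024 and 0.024 m and y of tube in the frame of case between -0.003 and 0.065 m and z of tube in the frame of case between 0.011 and 0.025 m and angle between the y axis of tube and the x axis of case, either way round below 0.4 rad and linear speed of each of tube, bottle, can, pumice below 0.02 m/s and distance of each of bottle, can, pumice from where it was at the start of the episode below 0.015 m and angle between each of bottle, can, pumice's own z axis and vertical below 0.12 rad and angle between the y axis of each of bottle, pumice and the y axis of mat, either way round below 0.35 rad); the robot touches nothing.
It fails at once if the soap bar is moved more than 15 mm or tipped (distance of soap from where it was at the start of the episode above 0.015 m or angle between soap's own z axis and vertical above 0.3 rad).
It fails at once if the nail brush is moved more than 15 mm or tipped (distance of brush from where it was at the start of the episode above 0.015 m or angle between brush's own z axis and vertical above 0.3 rad).
It fails at once if the squeeze bottle is knocked over (angle between bottle's own z axis and vertical above 0.7 rad).
It fails at once if the can is knocked over (angle between can's own z axis and vertical above 0.7 rad).
It fails at once if the pumice stone is knocked over (angle between pumice's own z axis and vertical above 0.7 rad).
It also fails if it takes over 136 s, if anything falls off the work surface, if the arm or the gripper's body presses on something with over 40 N, if the wrist force passes 120 N, or if a joint passes its speed limit or range.

## Working session

There is one attempt and no reset: what is moved stays moved. The work goes in short steps, Python scripts to look and compute and a tool call to move; the robot and the scene stay as the last step left them, time stands still between calls to the robot, and variables do not carry over. Pictures are saved under pics/ and viewed, and the job is handed in when it is done.

Besides the shell and the picture viewer there is one more tool, called as a command line: name --argument value ..., lists and objects as JSON in quotes. servo_tool: Moves the arm, as the interface text tells. Its arguments: {"type":"object","properties":{"rows":{"type":"array"},"grip":{"type":"number"},"squeeze":{"type":"number"}},"required":["rows"]}

```bash
mkdir -p pics; ls
python3 - <<'E'
from workcell import bot
import cv2
o=bot.observe()
for k,v in o.items(): print(k,v)
print(bot.grip_point_offset)
for n in ("scene","top","wrist"):
    f=bot.grab_frame(n)
    cv2.imwrite(f"pics/{n}0.png",f["image"][:,:,::-1])
    print(n,{k:v for k,v in f.items() if k!="image"})
E
```

```text
pics
clock 0.0
qpos [ 1.07276856  0.52199849 -0.03634875  1.59998918  0.02116858  1.02107783
 -0.11280301]
qd [-9.47791573e-04  3.08779159e-04 -4.09936952e-04 -5.61035408e-05
 -5.50521594e-04  3.00380546e-04 -5.26045361e-04]
joint_efforts [ 2.92282202e-04 -9.27111554e+01  1.97974853e+00 -3.69925153e+01
  1.80127082e-02  8.14740022e-03  6.44597463e-06]
position [ 0.2591624  -0.56837995  0.23074189]
tool_rot [-3.14050371e+00  3.93007094e-05  4.27816548e-01]
force [-0.08714519  0.42697124 -0.29053832]
moment [-0.03278192 -0.00509024 -0.03668021]
grip_width 0.0855487627293336
0.0187
scene {'K': array([[424.30183292,   0.        , 257.21919435],
       [  0.        , 424.30183292, 185.41984074],
       [  0.        ,   0.        ,   1.        ]]), 'R': array([[-0.24320196,  0.96997355,  0.00202755],
       [ 0.81862195,  0.20637385, -0.53597383],
       [-0.52029887, -0.12869009, -0.84423216]]), 't': array([ 0.12827349, -0.43988245,  1.51728719])}
top {'K': array([[493.35157741,   0.        , 252.53061565],
       [  0.        , 493.35157741, 191.12496979],
       [  0.        ,   0.        ,   1.        ]]), 'R': array([[-1.34258247e-01, -9.90946000e-01, -8.65313518e-04],
       [-9.63412942e-01,  1.30732245e-01, -2.33975606e-01],
       [ 2.31970315e-01, -3.05795005e-02, -9.72242083e-01]]), 't': array([0.06369238, 0.59709619, 1.18054277])}
wrist {'K': array([[320.54026783,   0.        , 261.7571955 ],
       [  0.        , 320.54026783, 189.89390836],
       [  0.        ,   0.        ,   1.        ]]), 'mount': array([[ 3.06347186e-05, -9.59170489e-01, -2.82828522e-01,
         7.25043437e-02],
       [ 9.99999543e-01, -2.41002469e-04,  9.25639179e-04,
        -1.22534172e-04],
       [-9.56008156e-04, -2.82828421e-01,  9.59170042e-01,
        -1.44165915e-01],
       [ 0.00000000e+00,  0.00000000e+00,  0.00000000e+00,
         1.00000000e+00]])}
```

View pics/scene0.png

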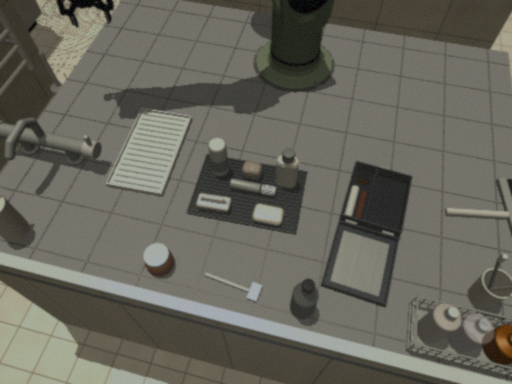

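View pics/top0.png

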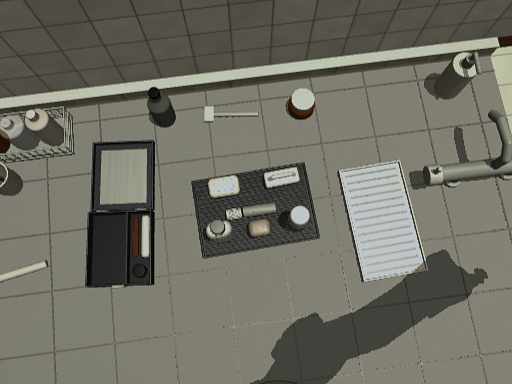

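```bash
cat > h.py <<'E'
import numpy as np,cv2
from workcell import bot
from scipy.spatial.transform import Rotation as Ro
def ray(f,uv,z):
    K,R,t=f["K"],f["R"],f["t"]; d=R.T@np.linalg.inv(K)@np.array([uv[0],uv[1],1.]); c=-R.T@t
    return c+d*(z-c[2])/d[2]
def proj(f,X):
    X=np.atleast_2d(X); p=(f["R"]@X.T).T+f["t"]; p=(f["K"]@p.T).T; return p[:,:2]/p[:,2:]
def wrist():
    o=bot.observe(); f=bot.grab_frame("wrist")
    T=np.eye(4);T[:3,:3]=Ro.from_euler('xyz',o["tool_rot"]).as_matrix();T[:3,3]=o["position"]
    W=T@f["mount"]; f["R"]=W[:3,:3].T; f["t"]=-f["R"]@W[:3,3]; return f,o
def crop(im,x0,y0,x1,y1,s,name):
    c=cv2.resize(im[y0:y1,x0:x1],None,fx=s,fy=s,interpolation=cv2.INTER_CUBIC); cv2.imwrite("pics/"+name,c[:,:,::-1])
E
python3 - <<'E'
from h import *
f=bot.grab_frame("top"); im=f["image"]
crop(im,180,150,330,265,5,"mat1.png")
crop(im,330,150,440,290,4,"tray1.png")
crop(im,80,135,170,295,3,"case1.png")
E
```

```text
(no output)
```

View pics/mat1.png

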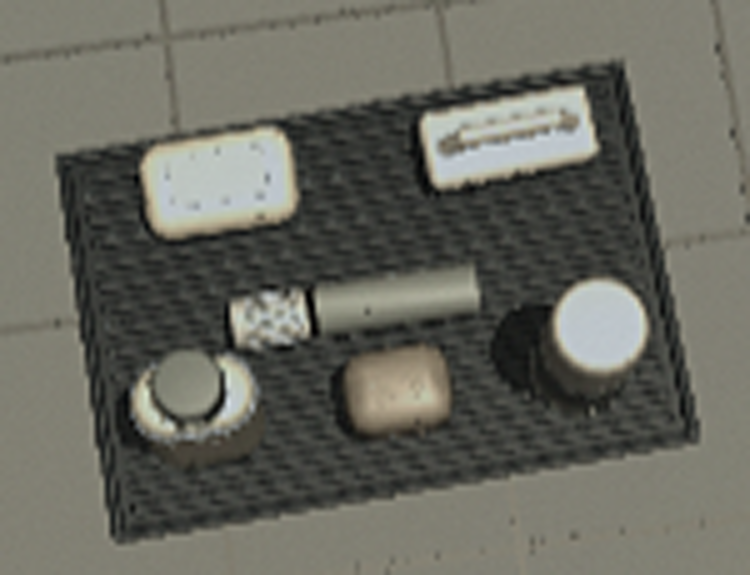

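View pics/tray1.png

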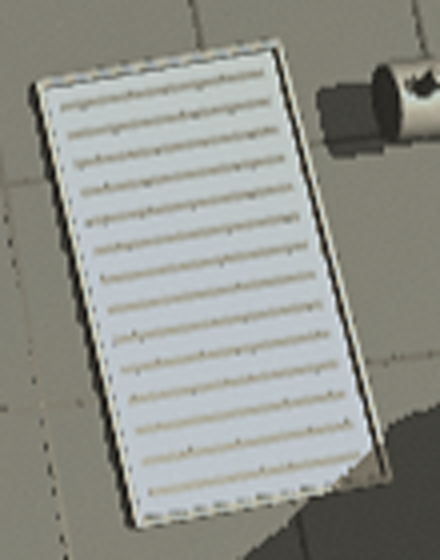

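View pics/case1.png

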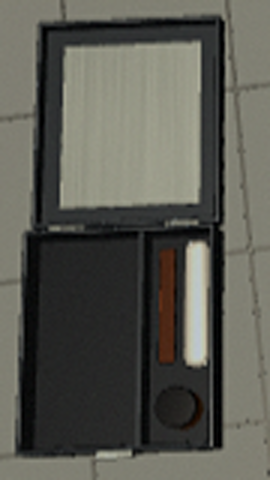

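Run:
```python
from h import *
f=bot.grab_frame("top")
def fit(px,s,o,z,L,W):
    P=np.array([ray(f,(u/s+o[0],v/s+o[1]),z)[:2] for u,v in px])
    M=np.array([[L/2,W/2],[L/2,-W/2],[-L/2,-W/2],[-L/2,W/2]])
    c=P.mean(0);Q=P-c
    a=np.arctan2((M[:,0]*Q[:,1]-M[:,1]*Q[:,0]).sum(),(M*Q).sum())
    R=np.array([[np.cos(a),-np.sin(a)],[np.sin(a),np.cos(a)]])
    print(c.round(4),a.round(4),"res mm",(1000*(Q-M@R.T)).round(1).tolist()); return c,a
S=[("mat",[(58,157),(622,62),(698,440),(118,542)],5,(180,150),.008,.21,.31),
("tray",[(36,86),(281,40),(390,482),(135,526)],4,(330,150),.016,.3,.17),
("case",[(26,234),(221,230),(221,447),(17,452)],3,(80,135),.04,.19,.164)]
r={}
for n,*a in S: print(n); r[n]=fit(*a)
c,a=r["mat"];R=np.array([[np.cos(a),-np.sin(a)],[np.sin(a),np.cos(a)]])
for n,uv,z in [("bottle",(188,383),.15),("can",(600,328),.13),("pumice",(397,388),.045),("cap end",(230,322),.03),("tube end",(477,289),.03),("soap",(220,180),.036),("brush",(510,136),.045)]:
    w=ray(f,(uv[0]/5+180,uv[1]/5+150),z)[:2]; print(n,w.round(4),"mat",(R.T@(w-c)).round(4))
for n,p in [("tcp",bot.observe()["position"])]: print(proj(f,p), proj(bot.grab_frame("scene"),p))
```

```text
mat
[ 0.5654 -0.0188] 0.0384 res mm [[-0.6, -1.0], [-0.7, 0.8], [0.7, 2.2], [0.6, -1.9]]
tray
[ 0.4924 -0.345 ] 0.0369 res mm [[-3.4, -0.9], [-0.1, 0.1], [1.3, 2.2], [2.2, -1.4]]
case
[0.5059 0.3331] -0.1013 res mm [[-1.8, 2.6], [-4.2, -0.4], [2.0, -3.5], [4.1, 1.3]]
bottle [0.508  0.0775] mat [-0.0536  0.0984]
can [ 0.5114 -0.1194] mat [-0.0578 -0.0984]
pumice [ 0.5094 -0.0224] mat [-0.0561 -0.0015]
cap end [0.5577 0.0581] mat [-0.0047  0.0771]
tube end [ 0.5578 -0.0713] mat [-0.0096 -0.0522]
soap [0.6323 0.0539] mat [0.0696 0.07  ]
brush [ 0.6331 -0.0991] mat [ 0.0646 -0.0829]
[[535.21839745 295.67743932]] [[93.69405784 27.59078803]]
```

Run:
```python
from h import *
a=bot.grab_frame("top");b=bot.grab_frame("scene")
P=lambda f:f["K"]@np.c_[f["R"],f["t"]]
def tri(u,v):
    X=cv2.triangulatePoints(P(a),P(b),np.float64(u),np.float64(v)).ravel();X=X[:3]/X[3];print(X.round(3),(proj(a,X)-u).round(1),(proj(b,X)-v).round(1))
crop(b["image"],0,90,210,210,3.8,"fau.png");crop(a["image"],400,40,512,200,3.7,"fau2.png")
tri((300-.0,211),(217,145))  # can top check
tri((432,175),(93,150))
```

```text
[ 0.521 -0.118  0.135] [[-1.1  0.4]] [[-1.4 -0.2]]
[ 0.58  -0.475  0.072] [[-0.7  0.4]] [[-0.9 -0.2]]
```

View pics/fau.png

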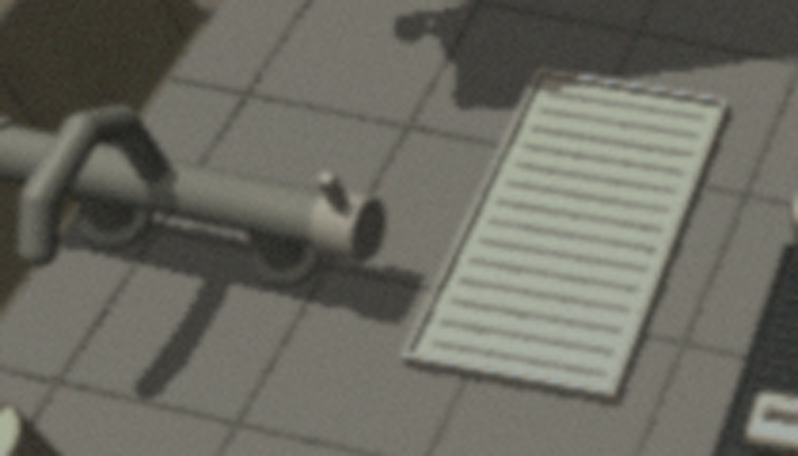

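View pics/fau2.png

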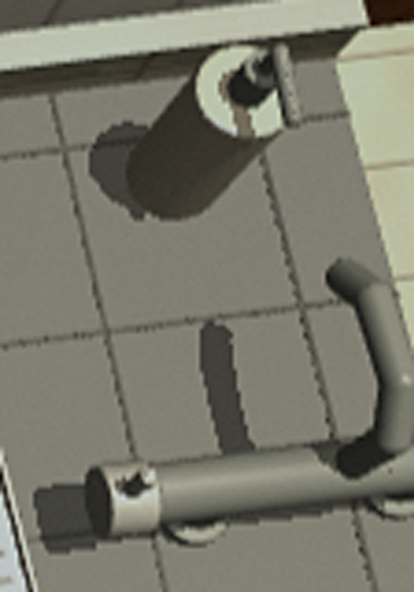

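```bash
cat >> h.py <<'E'
def to(x,y,z,yaw=None,o=None):
    o=o or bot.observe(); R=Ro.from_euler('xyz',o["tool_rot"]).as_matrix()
    d=R.T@(np.array([x,y,z])-o["position"])*100
    s=f"t={o['clock']:.2f} pos {o['position'].round(4)} rot {o['tool_rot'].round(4)} w={o['grip_width']:.4f} F {np.round(o['force'],1)} shift cm {d.round(2)}"
    if yaw is not None:
        rv=Ro.from_matrix(R.T@Ro.from_euler('xyz',[np.pi,0,yaw]).as_matrix()).as_rotvec(degrees=True); s+=f" turn deg {rv.round(2)}"
    print(s)
E
python3 -c "
from h import *
to(.5114,-.1194,.231,.038)"
```

```text
t=0.40 pos [ 0.2593 -0.5686  0.2312] rot [-3.1414  0.      0.4278] w=0.0854 F [-0.1 -1.2  0.1] shift cm [ 4.158e+01 -3.042e+01  2.000e-02] turn deg [-1.000e-02  0.000e+00  2.233e+01]
```

servo_tool --rows '[[[0,0,0,0,0,7.5],[0,0,0,0,0,7.5],[0,0,0,0,0,7.3]]]'

```text
clock: 0.78
position: [0.2592, -0.5687, 0.2313]
tool_rot: [-3.142, 0.0, 0.034]
force: [0.3, -0.6, -0.9]
grip_width: 0.0851
```

```bash
python3 -c "
from h import *
to(.5114,-.1194,.231,.038)"
```

```text
t=0.78 pos [ 0.2592 -0.5687  0.2313] rot [-3.1416  0.      0.0342] w=0.0851 F [ 0.3 -0.6 -0.9] shift cm [ 2.674e+01 -4.404e+01  3.000e-02] turn deg [-0.    0.   -0.22]
```

servo_tool --rows '[[[2.7,-4.4,0,0,0,-0.2],[2.7,-4.4,0,0,0,0],[2.7,-4.4,0,0,0,0],[2.7,-4.4,0,0,0,0],[2.7,-4.4,0,0,0,0]]]'

```text
clock: 1.4
position: [0.3857, -0.3418, 0.2315]
tool_rot: [3.141, -0.0, 0.042]
force: [1.5, 0.3, -0.2]
grip_width: 0.0854
```

servo_tool --rows '[[[2.7,-4.4,0,0,0,0],[2.7,-4.4,0,0,0,0],[2.7,-4.4,0,0,0,0],[2.7,-4.4,0,0,0,0],[2.5,-4.4,0,0,0,0]]]'

```text
clock: 2.02
position: [0.5094, -0.1163, 0.2315]
tool_rot: [3.141, -0.0, 0.042]
force: [0.7, -1.2, -0.6]
grip_width: 0.0855
```

servo_tool --rows '[[[0,0,0,0,0,0],[0,0,0,0,0,0]]]'

```text
clock: 2.28
position: [0.5085, -0.1182, 0.2312]
tool_rot: [3.141, 0.0, 0.042]
force: [-0.5, -0.3, -0.7]
grip_width: 0.0856
```

Run:
```python
from h import *
to(.5114,-.1194,.231,.038)
f,o=wrist(); im=f["image"].copy()
c=np.array([.5654,-.0188]);a=.0384;R=np.array([[np.cos(a),-np.sin(a)],[np.sin(a),np.cos(a)]])
th=np.linspace(0,2*np.pi,40)
def circ(cx,cy,r,z):
    p=np.array([R@[cx+r*np.cos(t),cy+r*np.sin(t)]+c for t in th]); q=proj(f,np.c_[p,np.full(len(p),z)])
    cv2.polylines(im,[np.int32(q.round())],True,(255,0,0),1)
def box(cx,cy,l,w,z):
    p=np.array([R@[cx+i*l/2,cy+j*w/2]+c for i,j in [(1,1),(1,-1),(-1,-1),(-1,1)]]); q=proj(f,np.c_[p,np.full(4,z)])
    cv2.polylines(im,[np.int32(q.round())],True,(0,255,0),1)
circ(-.0578,-.0984,.025,.130);circ(-.0536,.0984,.017,.150);box(-.056,-.0015,.044,.056,.054);box(-.007,.0125,.028,.13,.022)
box(.0696,.07,.052,.082,.036);box(.0646,-.0829,.042,.092,.03);box(0,0,.21,.31,.008)
cv2.imwrite("pics/w1.png",cv2.resize(im,None,fx=1.5,fy=1.5)[:,:,::-1])
```

```text
t=2.27 pos [ 0.5085 -0.1182  0.2312] rot [3.1413e+00 3.0000e-04 4.2000e-02] w=0.0856 F [-0.5 -0.3 -0.7] shift cm [0.29 0.13 0.02] turn deg [0.02 0.02 0.23]
```

View pics/w1.png

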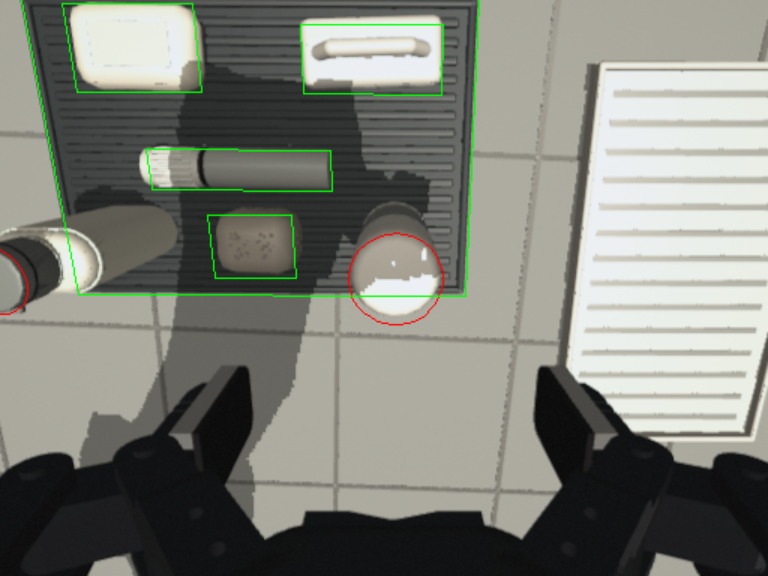

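servo_tool --rows '[[[0.5,0.1,3,0,0,0.2],[0,0,4,0,0,0],[0,0,4,0,0,0],[0,0,3,0,0,0],[0,0,1.1,0,0,0]]]'

```text
clock: 2.95
position: [0.5127, -0.1197, 0.079]
tool_rot: [-3.142, 0.002, 0.037]
force: [0.2, 0.8, 0.6]
grip_width: 0.0856
```

servo_tool --rows '[[[0,0,0,0,0,0],[0,0,0,0,0,0],[0,0,0,0,0,0],[0,0,0,0,0,0],[0,0,0,0,0,0]]]' --grip -0.1 --squeeze 30

```text
clock: 3.58
position: [0.5144, -0.1191, 0.0816]
tool_rot: [3.141, -0.002, 0.038]
force: [-0.7, -1.0, 7.7]
grip_width: 0.0494
```

servo_tool --rows '[[[0,0,-1,0,0,0],[0,0,-2,0,0,0],[0,0,-2,0,0,0],[0,0,0,0,0,0]]]'

```text
clock: 4.08
position: [0.5146, -0.1189, 0.1321]
tool_rot: [3.141, -0.003, 0.038]
force: [0.5, 1.1, -1.8]
grip_width: 0.0494
```

```bash
python3 -c "
from h import *
to(.4924,-.345,.08,.038)
f,o=wrist();cv2.imwrite('pics/w2.png',f['image'][:,:,::-1])"
```

```text
t=4.08 pos [ 0.5146 -0.1189  0.1321] rot [ 3.141e+00 -3.000e-03  3.840e-02] w=0.0494 F [ 0.5  1.1 -1.8] shift cm [-3.1  22.51  5.21] turn deg [ 0.03 -0.17  0.02]
```

View pics/w2.png

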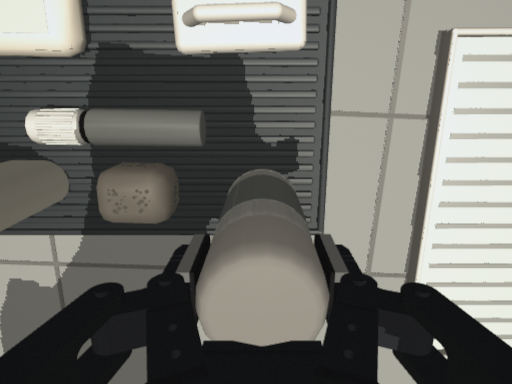

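servo_tool --rows '[[[-0.3,2,0,0,0,0],[-0.6,4,0,0,0,0],[-0.8,5,0,0,0,0],[-0.8,5,0,0,0,0],[-0.6,4,0,0,0,0]]]'

```text
clock: 4.75
position: [0.4895, -0.3217, 0.1295]
tool_rot: [-3.141, 0.001, 0.038]
force: [0.2, 0.0, -1.6]
grip_width: 0.0495
```

servo_tool --rows '[[[0,2,0,0,0,0],[0,0.5,1,0,0,0],[0,0,2,0,0,0],[0,0,1,0,0,0],[0,0,0.4,0,0,0]]]'

```text
clock: 5.38
position: [0.4915, -0.3436, 0.0855]
tool_rot: [-3.141, 0.001, 0.04]
force: [-0.6, -0.3, -2.2]
grip_width: 0.0492
```

servo_tool --rows '[[[0,0,0.4,0,0,0],[0,0,0.3,0,0,0],[0,0,0,0,0,0]]]'

```text
clock: 5.75
position: [0.4924, -0.3448, 0.0812]
tool_rot: [3.141, -0.002, 0.039]
force: [-5.1, 4.1, 21.6]
grip_width: 0.0495
```

servo_tool --rows '[[[0,0,-0.2,0,0,0],[0,0,0,0,0,0],[0,0,0,0,0,0],[0,0,0,0,0,0]]]' --grip 1

```text
clock: 6.25
position: [0.4914, -0.3447, 0.0812]
tool_rot: [-3.142, 0.0, 0.039]
force: [0.8, 0.3, 0.6]
grip_width: 0.0855
```

servo_tool --rows '[[[0,0,-2,0,0,0],[0,0,-5,0,0,0],[0,0,-5,0,0,0],[0,0,-2,0,0,0],[0,0,0,0,0,0]]]'

```text
clock: 6.88
position: [0.4919, -0.345, 0.2227]
tool_rot: [3.14, -0.002, 0.038]
force: [0.0, 0.2, -1.0]
grip_width: 0.0853
```

Run:
```python
from h import *
c=np.array([.5654,-.0188]);a=.0384;R=np.array([[np.cos(a),-np.sin(a)],[np.sin(a),np.cos(a)]])
p=R@[-.055,-.003]+c; print(p)
to(*p,.231,.038)
f=bot.grab_frame("top");cv2.imwrite('pics/t2.png',f['image'][:,:,::-1])
```

```text
[ 0.51055572 -0.02390927]
t=6.88 pos [ 0.4919 -0.345   0.2227] rot [ 3.1402e+00 -2.1000e-03  3.8500e-02] w=0.0853 F [ 0.   0.2 -1. ] shift cm [  3.1  -32.02  -0.87] turn deg [ 0.08 -0.12  0.03]
```

View pics/t2.png

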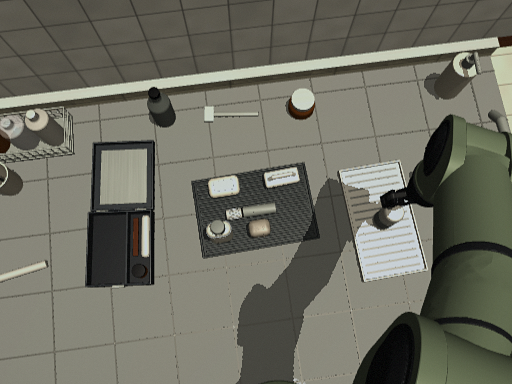

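servo_tool --rows '[[[0.6,-6,0,0,0,0],[0.6,-6,0,0,0,0],[0.6,-6,0,0,0,0],[0.6,-6,0,0,0,0],[0.6,-6,0,0,0,0]]]'

```text
clock: 7.55
position: [0.5092, -0.0419, 0.2202]
tool_rot: [-3.141, 0.002, 0.038]
force: [1.2, 0.3, 0.2]
grip_width: 0.0854
```

servo_tool --rows '[[[0,-2,0,0,0,0],[0,0,2,0,0,0],[0,0,0,0,0,0]]]'

```text
clock: 7.92
position: [0.5079, -0.0237, 0.1995]
tool_rot: [-3.141, 0.004, 0.039]
force: [0.4, 0.0, -0.4]
grip_width: 0.0853
```

Run:
```python
from h import *
to(.5106,-.0235,.02,.038)
f,o=wrist();im=f['image'].copy()
for z in (.035,):
  q=proj(f,np.array([[.5106,-.0235,z]]))[0]; cv2.circle(im,tuple(np.int32(q)),3,(255,0,0),1)
cv2.imwrite('pics/w3.png',im[:,:,::-1])
```

```text
t=7.92 pos [ 0.5079 -0.0237  0.1995] rot [-3.1415  0.0038  0.0391] w=0.0853 F [ 0.4  0.  -0.4] shift cm [ 3.400e-01 -1.000e-02  1.794e+01] turn deg [-0.01  0.22  0.06]
```

View pics/w3.png

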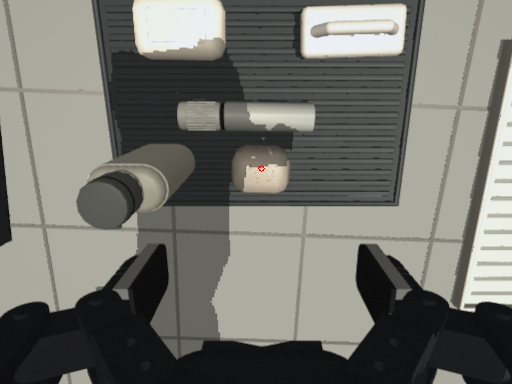

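servo_tool --rows '[[[0.3,0,3,0,0,0],[0,0,5,0,0,0],[0,0,5,0,0,0],[0,0,3.5,0,0,0],[0,0,1.5,0,0,0]]]'

```text
clock: 8.6
position: [0.5116, -0.0243, 0.02]
tool_rot: [3.141, 0.002, 0.038]
force: [1.1, -2.6, 1.8]
grip_width: 0.0857
```

servo_tool --rows '[[[0,0,0.6,0,0,0],[0,0,0,0,0,0]]]'

```text
clock: 8.85
position: [0.5124, -0.0238, 0.0159]
tool_rot: [-3.142, -0.001, 0.038]
force: [-0.1, -0.7, 0.3]
grip_width: 0.0854
```

servo_tool --rows '[[[0,0,0,0,0,0],[0,0,0,0,0,0],[0,0,0,0,0,0],[0,0,0,0,0,0],[0,0,0,0,0,0]]]' --grip 0.1

```text
clock: 9.48
position: [0.5125, -0.0235, 0.0162]
tool_rot: [-3.141, -0.001, 0.039]
force: [-2.0, 1.4, 11.5]
grip_width: 0.0561
```

servo_tool --rows '[[[0,0,-1,0,0,0],[0,0,-2,0,0,0],[0,0,-2,0,0,0],[0,0,0,0,0,0]]]'

```text
clock: 9.98
position: [0.513, -0.0237, 0.067]
tool_rot: [3.142, -0.003, 0.038]
force: [-0.1, 0.2, -2.2]
grip_width: 0.056
```

Run:
```python
from h import *
c=np.array([.4924,-.345]);a=.037;p=c+.095*np.array([np.cos(a),np.sin(a)]);print(p)
to(*p,.016,.038)
```

```text
[ 0.58733498 -0.3414858 ]
t=9.97 pos [ 0.513  -0.0237  0.067 ] rot [ 3.1416e+00 -2.7000e-03  3.8400e-02] w=0.0560 F [-0.1  0.2 -2.2] shift cm [ 6.2  32.04  5.11] turn deg [ 0.   -0.16  0.02]
```

servo_tool --rows '[[[0,2,0,0,0,0],[0,5,0,0,0,0],[0,6,0,0,0,0],[1,6,0,0,0,0],[2,6,0,0,0,0]]]'

```text
clock: 10.6
position: [0.5509, -0.2737, 0.0649]
tool_rot: [-3.141, 0.001, 0.038]
force: [2.1, 0.7, -0.8]
grip_width: 0.0556
```

servo_tool --rows '[[[2,4.5,0,0,0,0],[1,2,0,0,0,0],[0.2,0.5,2,0,0,0],[0,0,2,0,0,0],[0,0,0.6,0,0,0]]]'

```text
clock: 11.22
position: [0.5848, -0.3384, 0.0167]
tool_rot: [-3.139, 0.003, 0.04]
force: [-0.2, 0.3, -1.4]
grip_width: 0.0559
```

servo_tool --rows '[[[0,0,0.3,0,0,0],[0,0,0,0,0,0]]]'

```text
clock: 11.48
position: [0.5862, -0.3394, 0.0166]
tool_rot: [-3.141, 0.0, 0.039]
force: [0.6, -0.7, -2.5]
grip_width: 0.0554
```

servo_tool --rows '[[[0,0,0.2,0,0,0],[0,0,0,0,0,0]]]'

```text
clock: 11.72
position: [0.5864, -0.3397, 0.0162]
tool_rot: [3.142, -0.0, 0.039]
force: [-11.1, 7.2, 28.6]
grip_width: 0.0557
```

servo_tool --rows '[[[0,0,-0.15,0,0,0],[0,0,0,0,0,0],[0,0,0,0,0,0],[0,0,0,0,0,0]]]' --grip 1

```text
clock: 12.22
position: [0.586, -0.3403, 0.0156]
tool_rot: [-3.142, 0.0, 0.039]
force: [0.4, 1.2, 0.6]
grip_width: 0.0855
```

servo_tool --rows '[[[0,0,-2,0,0,0],[0,0,-6,0,0,0],[0,0,-6,0,0,0],[0,0,-6,0,0,0],[0,0,-2,0,0,0]]]'

```text
clock: 12.85
position: [0.5872, -0.3409, 0.2417]
tool_rot: [3.139, -0.006, 0.038]
force: [-1.1, -0.1, -1.2]
grip_width: 0.0854
```

Run:
```python
from h import *
c=np.array([.5654,-.0188]);a=.0384;R=np.array([[np.cos(a),-np.sin(a)],[np.sin(a),np.cos(a)]])
p=R@[-.054,.0984]+c; print(p)
to(*p,.23,.038)
```

```text
[0.50766218 0.07745437]
t=12.85 pos [ 0.5872 -0.3409  0.2417] rot [ 3.1385 -0.0056  0.0384] w=0.0854 F [-1.1 -0.1 -1.2] shift cm [ -6.34 -42.11   1.  ] turn deg [ 0.18 -0.32  0.02]
```

servo_tool --rows '[[[-0.9,-6,0,0,0,0],[-0.9,-6,0,0,0,0],[-0.9,-6,0,0,0,0],[-0.9,-6,0,0,0,0],[-0.9,-6,0,0,0,0]]]'

```text
clock: 13.48
position: [0.529, -0.0405, 0.2373]
tool_rot: [3.141, -0.002, 0.039]
force: [0.5, -0.3, 0.1]
grip_width: 0.0853
```

servo_tool --rows '[[[-0.9,-6,0,0,0,0],[-0.9,-6,0,0,0,0],[0,0,0,0,0,0]]]'

```text
clock: 13.85
position: [0.5061, 0.0816, 0.2374]
tool_rot: [-3.14, -0.002, 0.045]
force: [0.7, -1.6, 0.2]
grip_width: 0.0852
```

Run:
```python
from h import *
to(.5077,.0775,.118,.038)
f,o=wrist();im=f['image'].copy()
th=np.linspace(0,6.28,60)
q=proj(f,np.c_[.5077+.017*np.cos(th),.0775+.017*np.sin(th),0*th+.15]);cv2.polylines(im,[np.int32(q.round())],True,(255,0,0),1)
cv2.imwrite('pics/w4.png',im[:,:,::-1])
```

```text
t=13.85 pos [0.5061 0.0816 0.2374] rot [-3.1402e+00 -1.7000e-03  4.5300e-02] w=0.0852 F [ 0.7 -1.6  0.2] shift cm [ 0.12  0.43 11.94] turn deg [-0.08 -0.1   0.42]
```

View pics/w4.png

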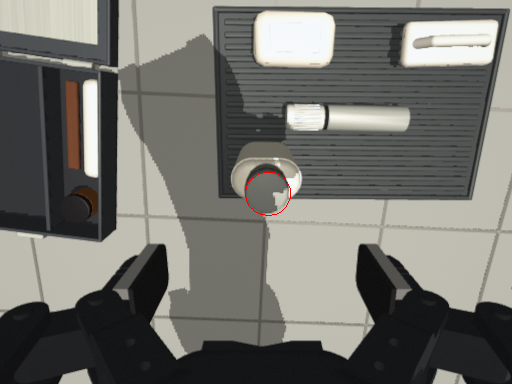

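servo_tool --rows '[[[0.2,0.4,3,0,0,0.4],[0,0,4,0,0,0],[0,0,3.5,0,0,0],[0,0,1.5,0,0,0],[0,0,0.4,0,0,0]]]'

```text
clock: 14.52
position: [0.5093, 0.0724, 0.112]
tool_rot: [3.141, 0.0, 0.031]
force: [0.6, -0.1, 0.1]
grip_width: 0.0854
```

servo_tool --rows '[[[0,0,0,0,0,0],[0,0,0,0,0,0],[0,0,0,0,0,0],[0,0,0,0,0,0],[0,0,0,0,0,0]]]' --grip -0.5

```text
clock: 15.15
position: [0.5097, 0.0736, 0.1125]
tool_rot: [-3.141, -0.001, 0.032]
force: [-0.1, 3.1, 8.1]
grip_width: 0.0335
```

servo_tool --rows '[[[0,0,0,0,0,0],[0,0,0,0,0,0]]]'

```text
clock: 15.4
position: [0.5097, 0.0737, 0.1125]
tool_rot: [-3.141, -0.002, 0.032]
force: [-0.4, 3.6, 6.2]
grip_width: 0.0338
```

servo_tool --rows '[[[0,0,-1,0,0,0],[0,0,-2,0,0,0],[0,0,-2,0,0,0],[0,0,0,0,0,0]]]'

```text
clock: 15.9
position: [0.5097, 0.0729, 0.1632]
tool_rot: [-3.141, -0.002, 0.031]
force: [-0.5, -0.5, -2.6]
grip_width: 0.0336
```

Run:
```python
from h import *
c=np.array([.4924,-.345]);a=.037;p=c-.095*np.array([np.cos(a),np.sin(a)]);print(p)
to(*p,.1125,.038)
f=bot.grab_frame("scene");crop(f['image'],180,100,340,220,4,'s5.png')
f,o=wrist();cv2.imwrite('pics/w5.png',f['image'][:,:,::-1])
```

```text
[ 0.39746502 -0.3485142 ]
t=15.90 pos [0.5097 0.0729 0.1632] rot [-3.1415e+00 -2.2000e-03  3.1200e-02] w=0.0336 F [-0.5 -0.5 -2.6] shift cm [-12.55  41.77   5.03] turn deg [-0.01 -0.13 -0.39]
```

View pics/w5.png

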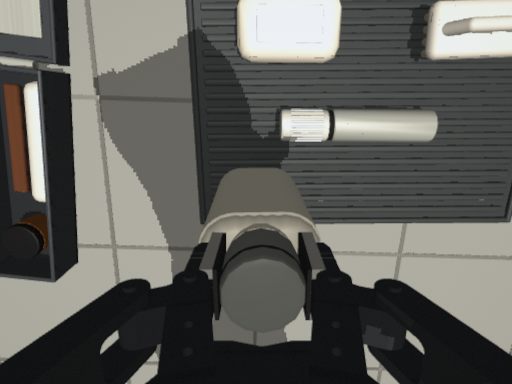

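View pics/s5.png

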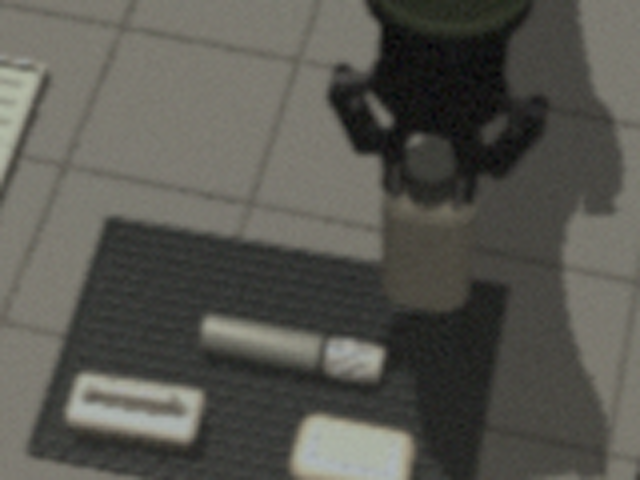

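servo_tool --rows '[[[-1,2.2,0,0,0,-0.4],[-2,4,0,0,0,0],[-2.5,5,0,0,0,0],[-2.5,5,0,0,0,0],[-2,5,0,0,0,0]]]'

```text
clock: 16.62
position: [0.4157, -0.1441, 0.1612]
tool_rot: [-3.141, 0.001, 0.039]
force: [0.8, -0.4, -0.9]
grip_width: 0.0335
```

servo_tool --rows '[[[-1.5,5,0,0,0,0],[-1,5,0,0,0,0],[0,4.5,0,0,0,0],[0,3.5,0,0,0,0],[0,2,0,0,0,0]]]'

```text
clock: 17.25
position: [0.3992, -0.3448, 0.1609]
tool_rot: [-3.141, 0.001, 0.037]
force: [0.9, 1.6, -2.1]
grip_width: 0.0331
```

servo_tool --rows '[[[0,0.6,1,0,0,0],[0,0,2,0,0,0],[0,0,1.2,0,0,0],[0,0,0.4,0,0,0],[0,0,0,0,0,0]]]'

```text
clock: 17.88
position: [0.4003, -0.3491, 0.1158]
tool_rot: [-3.141, 0.0, 0.039]
force: [-0.2, 0.3, -2.8]
grip_width: 0.0335
```

Run:
```python
from h import *
to(.3975,-.3485,.1125,.038)
```

```text
t=17.88 pos [ 0.4003 -0.3491  0.1158] rot [-3.1414e+00  1.0000e-04  3.9100e-02] w=0.0335 F [-0.2  0.3 -2.8] shift cm [-0.28 -0.07  0.33] turn deg [-0.01  0.01  0.06]
```

servo_tool --rows '[[[0,0,0.2,0,0,0],[0,0,0.15,0,0,0],[0,0,0,0,0,0]]]'

```text
clock: 18.25
position: [0.4003, -0.3495, 0.1125]
tool_rot: [3.141, -0.0, 0.039]
force: [0.2, 0.3, -1.1]
grip_width: 0.0337
```

servo_tool --rows '[[[0,0,0.1,0,0,0],[0,0,0,0,0,0]]]'

```text
clock: 18.5
position: [0.4009, -0.3492, 0.1121]
tool_rot: [3.141, -0.001, 0.039]
force: [-0.6, 4.7, 12.0]
grip_width: 0.0334
```

Contact on the tray; release and go up.

servo_tool --rows '[[[0,0,-0.05,0,0,0],[0,0,0,0,0,0],[0,0,0,0,0,0],[0,0,0,0,0,0]]]' --grip 1

```text
clock: 19.0
position: [0.4001, -0.3495, 0.1118]
tool_rot: [-3.142, 0.0, 0.039]
force: [-0.4, -0.3, -0.3]
grip_width: 0.0857
```

servo_tool --rows '[[[0,0,-2,0,0,0],[0,0,-4,0,0,0],[0,0,-4,0,0,0],[0,0,-2,0,0,0],[0,0,0,0,0,0]]]'

```text
clock: 19.62
position: [0.4006, -0.3499, 0.233]
tool_rot: [3.14, -0.002, 0.038]
force: [0.2, 0.9, -1.0]
grip_width: 0.0853
```

Run:
```python
from h import *
c=np.array([.5654,-.0188]);a=.0384;R=np.array([[np.cos(a),-np.sin(a)],[np.sin(a),np.cos(a)]])
p=R@[-.007,.0135]+c; print(p)
to(*p,.2,.038)
print(bot.observe()["qpos"].round(2))
f,o=wrist();cv2.imwrite('pics/w6.png',f['image'][:,:,::-1])
```

```text
[ 0.55788689 -0.00557869]
t=19.62 pos [ 0.4006 -0.3499  0.233 ] rot [ 3.1399e+00 -1.8000e-03  3.8400e-02] w=0.0853 F [ 0.2  0.9 -1. ] shift cm [ 17.03 -33.81   3.28] turn deg [ 0.1  -0.1   0.02]
[ 0.78  0.38 -0.22  1.84  0.1   0.94 -1.02]
```

View pics/w6.png

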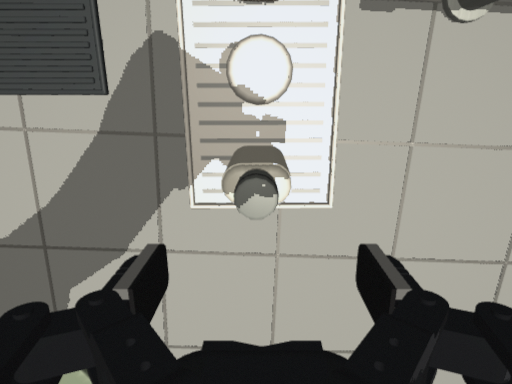

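servo_tool --rows '[[[2.4,-4.8,0,0,0,0],[2.4,-4.8,0,0,0,0],[2.4,-4.8,0,0,0,0],[2.4,-4.8,0,0,0,0],[2.4,-4.8,0,0,0,0]]]'

```text
clock: 20.3
position: [0.5109, -0.1033, 0.2307]
tool_rot: [-3.141, 0.002, 0.039]
force: [0.5, -1.6, 0.2]
grip_width: 0.0849
```

servo_tool --rows '[[[2.4,-4.8,0,0,0,0],[2.4,-4.9,0,0,0,0],[0,0,0,0,0,-10],[0,0,0,0,0,-10],[0,0,0,0,0,-10]]]' --grip 0.3

```text
clock: 20.92
position: [0.5546, -0.006, 0.2304]
tool_rot: [-3.14, 0.001, 0.568]
force: [0.1, -0.8, 0.5]
grip_width: 0.0555
```

servo_tool --rows '[[[0,0,0,0,0,-10],[0,0,0,0,0,-10],[0,0,0,0,0,-10],[0,0,0,0,0,-10],[0,0,0,0,0,-10]]]'

```text
clock: 21.55
position: [0.5545, -0.0062, 0.2305]
tool_rot: [-3.14, -0.0, 1.441]
force: [0.4, -0.1, -0.1]
grip_width: 0.0554
```

servo_tool --rows '[[[0,0,0,0,0,-10],[0,0,3,0,0,0],[0,0,0,0,0,0]]]'

```text
clock: 21.92
position: [0.5536, -0.0064, 0.1995]
tool_rot: [-3.137, -0.001, 1.609]
force: [-0.1, 0.1, 0.9]
grip_width: 0.0554
```

Run:
```python
from h import *
to(.5579,-.0056,.01,1.609)
f,o=wrist();im=f['image'].copy()
c=np.array([.5654,-.0188]);a=.0384;R=np.array([[np.cos(a),-np.sin(a)],[np.sin(a),np.cos(a)]])
p=np.array([R@[-.007+i*.014,.0135+j*.065]+c for i,j in [(1,1),(1,-1),(-1,-1),(-1,1)]])
q=proj(f,np.c_[p,np.full(4,.022)]);cv2.polylines(im,[np.int32(q.round())],True,(0,255,0),1)
cv2.imwrite('pics/w7.png',im[:,:,::-1])
```

```text
t=21.93 pos [ 0.5536 -0.0064  0.1995] rot [-3.1372e+00 -8.0000e-04  1.6093e+00] w=0.0554 F [-0.1  0.1  0.9] shift cm [ 0.05  0.51 18.94] turn deg [-0.25 -0.04  0.02]
```

View pics/w7.png

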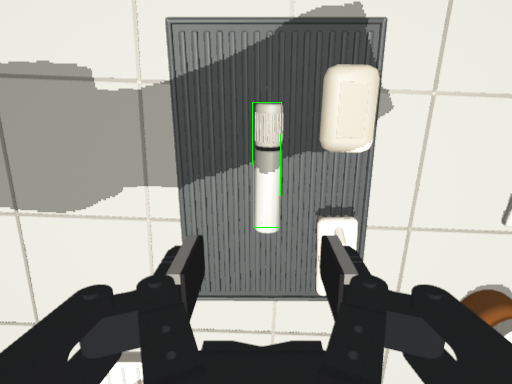

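servo_tool --rows '[[[-0.1,0.45,3,-0.2,0,0],[0,0,5,0,0,0],[0,0,5,0,0,0],[0,0,3,0,0,0],[0,0,0,0,0,0]]]'

```text
clock: 22.6
position: [0.5593, -0.0068, 0.0409]
tool_rot: [3.141, -0.0, 1.61]
force: [0.6, -0.6, 0.1]
grip_width: 0.0556
```

Run:
```python
from h import *
to(.558,-.0075,.012,1.609)
f,o=wrist();cv2.imwrite('pics/w8.png',f['image'][:,:,::-1])
```

```text
t=22.60 pos [ 0.5593 -0.0068  0.0409] rot [ 3.1407e+00 -2.0000e-04  1.6096e+00] w=0.0556 F [ 0.6 -0.6  0.1] shift cm [-0.07 -0.14  2.89] turn deg [ 0.05 -0.01  0.04]
```

View pics/w8.png

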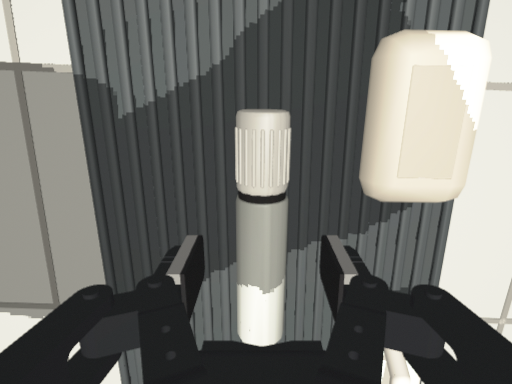

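servo_tool --rows '[[[0,-0.05,1.5,0,0,0],[0,0,1,0,0,0],[0,0,0.3,0,0,0],[0,0,0,0,0,0]]]'

```text
clock: 23.15
position: [0.5596, -0.007, 0.0138]
tool_rot: [3.138, -0.0, 1.609]
force: [-0.3, 0.3, -0.6]
grip_width: 0.055
```

servo_tool --rows '[[[0,0,0.2,0,0,0],[0,0,0,0,0,0]]]'

```text
clock: 23.4
position: [0.5597, -0.0071, 0.0119]
tool_rot: [3.138, 0.0, 1.609]
force: [0.6, 0.2, -0.2]
grip_width: 0.0553
```

servo_tool --rows '[[[0,0,0,0,0,0],[0,0,0,0,0,0],[0,0,0,0,0,0],[0,0,0,0,0,0]]]' --grip -0.6

```text
clock: 23.9
position: [0.5597, -0.0071, 0.012]
tool_rot: [3.138, 0.0, 1.609]
force: [-1.0, -1.0, 5.5]
grip_width: 0.0271
```

servo_tool --rows '[[[0,0,-0.5,0,0,0],[0,0,-1.5,0,0,0],[0,0,-3,0,0,0],[0,0,-3,0,0,0],[0,0,-1,0,0,0]]]'

```text
clock: 24.52
position: [0.5601, -0.0071, 0.1041]
tool_rot: [3.135, 0.0, 1.609]
force: [-0.5, -0.6, -0.6]
grip_width: 0.0269
```

Run:
```python
from h import *
a=-.1013;c=np.array([.5059,.3331]);p=c+.031*np.array([-np.sin(a),np.cos(a)]);print(p)
to(*p,.12,3.04)
print(bot.observe()["qpos"].round(2))
f,o=wrist();cv2.imwrite('pics/w9.png',f['image'][:,:,::-1])
```

```text
[0.50903493 0.36394108]
t=24.52 pos [ 0.5601 -0.0071  0.1041] rot [3.1355e+00 2.0000e-04 1.6092e+00] w=0.0269 F [-0.5 -0.6 -0.6] shift cm [37.27 -3.67 -1.62] turn deg [  0.28   0.26 -81.98]
[ 0.34  0.65 -0.61  1.86  0.51  0.78 -0.51]
```

View pics/w9.png

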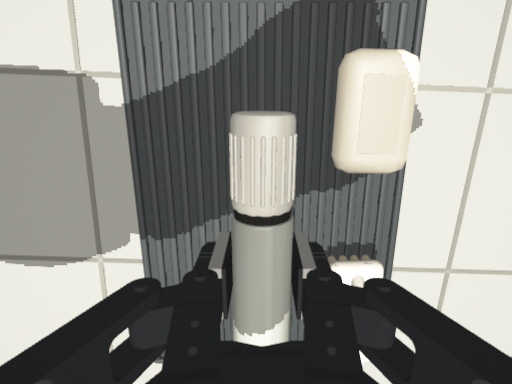

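servo_tool --rows '[[[3,-0.3,-0.6,0.3,0,0],[5,-0.5,-1,0,0,0],[6,-0.6,0,0,0,0],[6,-0.6,0,0,0,0],[6,-0.6,0,0,0,0]]]'

```text
clock: 25.2
position: [0.5226, 0.2533, 0.1172]
tool_rot: [-3.139, 0.0, 1.609]
force: [1.7, 0.1, -1.1]
grip_width: 0.027
```

servo_tool --rows '[[[6,-0.6,0,0,0,0],[4,-0.4,0,0,0,0],[1.3,-0.1,0,0,0,0],[0,0,0,0,0,-8],[0,0,0,0,0,-10]]]'

```text
clock: 25.82
position: [0.508, 0.3634, 0.1172]
tool_rot: [-3.139, 0.0, 1.928]
force: [0.1, -0.0, -1.3]
grip_width: 0.0267
```

servo_tool --rows '[[[0,0,0,0,0,-10],[0,0,0,0,0,-10],[0,0,0,0,0,-10],[0,0,0,0,0,-10],[0,0,0,0,0,-10]]]'

```text
clock: 26.45
position: [0.5083, 0.363, 0.1172]
tool_rot: [-3.14, -0.002, 2.801]
force: [0.9, -0.0, -0.8]
grip_width: 0.0267
```

servo_tool --rows '[[[0,0,0,0,0,-10],[0,0,0,0,0,-4],[0,0,0,0,0,0]]]'

```text
clock: 26.82
position: [0.5082, 0.3631, 0.1171]
tool_rot: [-3.14, -0.002, 3.039]
force: [0.3, -0.7, -0.8]
grip_width: 0.0267
```

Run:
```python
from h import *
to(.509,.364,.05,3.04)
print(bot.observe()["qpos"].round(2))
f,o=wrist();im=f['image'].copy()
a=-.1013;c=np.array([.5059,.3331]);R=np.array([[np.cos(a),-np.sin(a)],[np.sin(a),np.cos(a)]])
for z,L,W,oy in ((.04,.19,.164,0),(.034,.182,.094,.031)):
  p=np.array([R@[i*L/2,oy+j*W/2]+c for i,j in [(1,1),(1,-1),(-1,-1),(-1,1)]])
  cv2.polylines(im,[np.int32(proj(f,np.c_[p,np.full(4,z)]).round())],True,(0,255,0),1)
cv2.imwrite('pics/w10.png',im[:,:,::-1])
cv2.imwrite('pics/t10.png',bot.grab_frame("top")['image'][:,:,::-1])
```

```text
t=26.82 pos [0.5082 0.3631 0.1171] rot [-3.1405e+00 -2.4000e-03  3.0390e+00] w=0.0267 F [ 0.3 -0.7 -0.8] shift cm [-0.08  0.1   6.71] turn deg [-0.06 -0.14 -0.06]
[-0.13  0.83 -0.93  1.66  0.75  1.05  0.16]
```

View pics/w10.png

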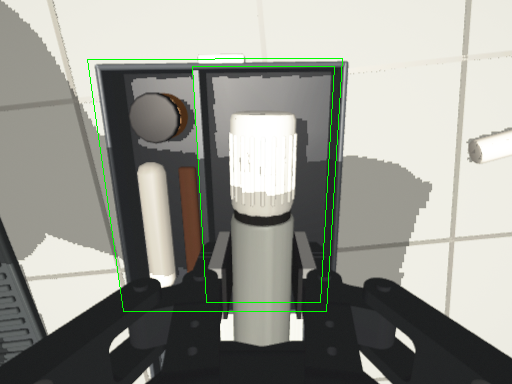

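View pics/t10.png

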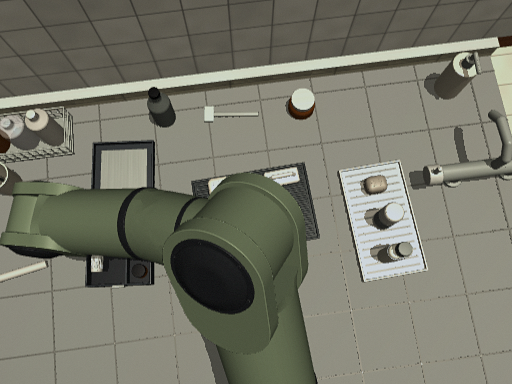

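servo_tool --rows '[[[-0.3,0.5,2,0,0,0],[0,0,3,0,0,0],[0,0,1.5,0,0,0],[0,0,0,0,0,0]]]'

```text
clock: 27.42
position: [0.5108, 0.3687, 0.0516]
tool_rot: [-3.14, -0.003, 3.041]
force: [-0.4, -0.1, 0.4]
grip_width: 0.0268
```

Run:
```python
from h import *
to(.512,.368,.01,3.05)
f,o=wrist();im=f['image'].copy()
cv2.imwrite('pics/w11.png',im[:,:,::-1])
```

```text
t=27.43 pos [0.5108 0.3687 0.0516] rot [-3.1402 -0.0033  3.0405] w=0.0268 F [-0.4 -0.1  0.4] shift cm [-0.14 -0.05  4.16] turn deg [-0.08 -0.19 -0.54]
```

View pics/w11.png

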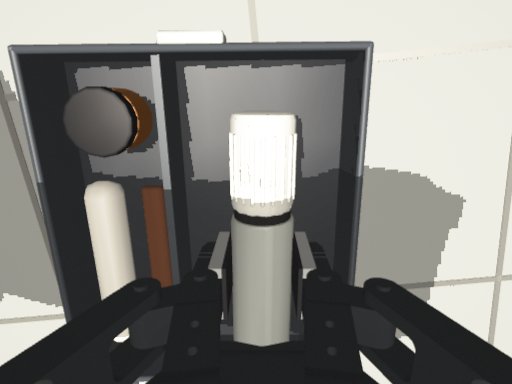

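servo_tool --rows '[[[0,0,1,0,0,-0.5],[0,0,1,0,0,0],[0,0,0.6,0,0,0],[0,0,0,0,0,0]]]'

```text
clock: 27.98
position: [0.5111, 0.3688, 0.0264]
tool_rot: [-3.141, -0.002, 3.049]
force: [0.8, -0.0, -0.7]
grip_width: 0.0269
```

servo_tool --rows '[[[0,0,0.5,0,0,0],[0,0,0.5,0,0,0],[0,0,0.3,0,0,0],[0,0,0,0,0,0]]]'

```text
clock: 28.48
position: [0.5112, 0.3689, 0.0136]
tool_rot: [-3.141, -0.002, 3.049]
force: [-0.5, -0.7, -0.6]
grip_width: 0.0267
```

servo_tool --rows '[[[0,0,0.3,0,0,0],[0,0,0,0,0,0]]]'

```text
clock: 28.72
position: [0.5112, 0.3688, 0.0107]
tool_rot: [-3.141, -0.002, 3.049]
force: [-0.7, -0.4, -1.2]
grip_width: 0.0268
```

servo_tool --rows '[[[0,0,0.2,0,0,0],[0,0,0,0,0,0]]]'

```text
clock: 28.98
position: [0.5112, 0.3689, 0.0087]
tool_rot: [-3.141, -0.002, 3.049]
force: [-0.2, 0.4, -0.5]
grip_width: 0.027
```

servo_tool --rows '[[[0,0,0.1,0,0,0],[0,0,0,0,0,0]]]'

```text
clock: 29.22
position: [0.5113, 0.369, 0.0081]
tool_rot: [-3.141, -0.002, 3.049]
force: [-0.3, -0.8, 4.5]
grip_width: 0.0267
```

servo_tool --rows '[[[0,0,0,0,0,0],[0,0,0,0,0,0],[0,0,0,0,0,0]]]' --grip 0

```text
clock: 29.6
position: [0.5112, 0.3689, 0.0078]
tool_rot: [-3.141, -0.002, 3.049]
force: [0.7, -0.7, 0.1]
grip_width: 0.0425
```

servo_tool --rows '[[[0,0,-1,0,0,0],[0,0,-2,0,0,0],[0,0,-3,0,0,0],[0,0,-4,0,0,0],[0,0,-4,0,0,0]]]'

```text
clock: 30.22
position: [0.5114, 0.3691, 0.1506]
tool_rot: [3.141, -0.001, 3.05]
force: [-0.1, 0.6, 0.6]
grip_width: 0.0424
```

Run:
```python
from h import *
to(.512,.368,.23,.038)
f,o=wrist();im=f['image'].copy()
cv2.imwrite('pics/w12.png',im[:,:,::-1])
```

```text
t=30.23 pos [0.5114 0.3691 0.1506] rot [ 3.1411e+00 -1.2000e-03  3.0496e+00] w=0.0424 F [-0.1  0.6  0.6] shift cm [-0.06 -0.1  -7.94] turn deg [-1.0000e-01 -5.0000e-02  1.7255e+02]
```

View pics/w12.png

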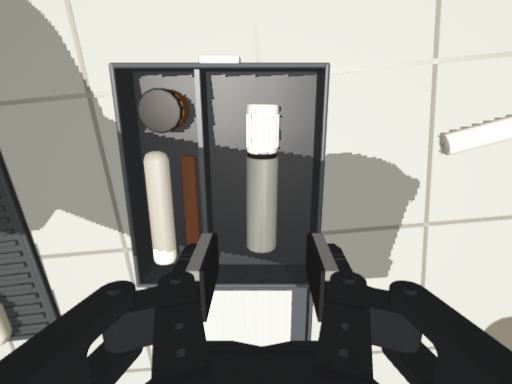

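servo_tool --rows '[[[0,-1,-5,0,0,0],[0.4,-4,-3,0,0,0],[0.5,-5,0,0,0,0],[0.5,-5.5,0,0,0,0],[0.5,-5.5,0,0,0,0]]]' --grip 1

```text
clock: 30.9
position: [0.4727, 0.16, 0.2289]
tool_rot: [-3.141, -0.001, 3.05]
force: [0.5, -0.0, -0.5]
grip_width: 0.0854
```

servo_tool --rows '[[[0.5,-5.5,0,0,0,0],[0.5,-5.5,0,0,0,0],[0.5,-5.5,0,0,0,10],[0,0,0,0,0,10],[0,0,0,0,0,10]]]'

```text
clock: 31.52
position: [0.4431, -0.0021, 0.229]
tool_rot: [-3.141, 0.0, 2.518]
force: [-0.2, 1.3, -0.5]
grip_width: 0.0856
```

servo_tool --rows '[[[0,0,0,0,0,10],[0,0,0,0,0,10],[0,0,0,0,0,10],[0,0,0,0,0,10],[0,0,0,0,0,10]]]'

```text
clock: 32.15
position: [0.4432, -0.001, 0.229]
tool_rot: [-3.141, 0.0, 1.648]
force: [-0.7, 0.6, -0.4]
grip_width: 0.0851
```

servo_tool --rows '[[[0,0,0,0,0,10],[0,0,0,0,0,10],[0,0,0,0,0,10],[0,0,0,0,0,10],[0,0,0,0,0,10]]]'

```text
clock: 32.78
position: [0.4432, -0.0009, 0.229]
tool_rot: [-3.141, 0.0, 0.775]
force: [-0.7, -0.3, -1.1]
grip_width: 0.0855
```

servo_tool --rows '[[[0,0,0,0,0,10],[0,0,0,0,0,10],[0,0,0,0,0,10],[0,0,0,0,0,10],[0,0,0,0,0,2.5]]]'

```text
clock: 33.4
position: [0.4432, -0.0008, 0.229]
tool_rot: [3.142, 0.0, 0.036]
force: [-0.6, 0.1, 0.4]
grip_width: 0.0849
```

Run:
```python
from h import *
to(.4005,-.3495,.23,.038)
print(bot.observe()["qpos"].round(2))
```

```text
t=33.40 pos [ 0.4432 -0.0008  0.229 ] rot [3.1416e+00 4.0000e-04 3.5800e-02] w=0.0849 F [-0.6  0.1  0.4] shift cm [-5.51 34.69 -0.1 ] turn deg [ 0.    0.02 -0.13]
[ 0.3   0.27 -0.51  2.04  0.17  0.88 -1.84]
```

servo_tool --rows '[[[-0.9,5,0,0,0,-0.1],[-0.9,6,0,0,0,0],[-0.9,6,0,0,0,0],[-0.9,6,0,0,0,0],[-0.9,6,0,0,0,0]]]'

```text
clock: 34.02
position: [0.4097, -0.2945, 0.2294]
tool_rot: [3.141, -0.0, 0.041]
force: [1.5, 0.3, -0.2]
grip_width: 0.0855
```

servo_tool --rows '[[[-0.9,5.5,0,0,0,0],[0,0,0,0,0,0],[0,0,0,0,0,0]]]'

```text
clock: 34.4
position: [0.4034, -0.3475, 0.2287]
tool_rot: [-3.141, 0.001, 0.041]
force: [-0.3, 0.3, 0.8]
grip_width: 0.0854
```

Run:
```python
from h import *
to(.4005,-.3495,.112,.038)
f,o=wrist();im=f['image'].copy()
th=np.linspace(0,6.28,60)
for p,r,z in (((.4005,-.3495),.017,.15),((.4924,-.345),.025,.13),((.587,-.340),.022,.045)):
  q=proj(f,np.c_[p[0]+r*np.cos(th),p[1]+r*np.sin(th),0*th+z]);cv2.polylines(im,[np.int32(q.round())],True,(255,0,0),1)
cv2.imwrite('pics/w13.png',im[:,:,::-1])
```

```text
t=34.40 pos [ 0.4034 -0.3475  0.2287] rot [-3.1412e+00  9.0000e-04  4.0800e-02] w=0.0854 F [-0.3  0.3  0.8] shift cm [-0.28  0.2  11.67] turn deg [-0.02  0.05  0.16]
```

View pics/w13.png

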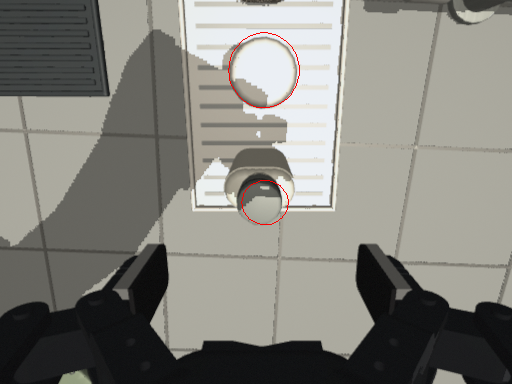

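servo_tool --rows '[[[-0.3,-0.1,3,0,0,0.1],[0,0,4,0,0,0],[0,0,3,0,0,0],[0,0,1.5,0,0,0],[0,0,0.2,0,0,0]]]'

```text
clock: 35.08
position: [0.4002, -0.3467, 0.1111]
tool_rot: [-3.141, 0.002, 0.04]
force: [0.7, -0.2, -0.3]
grip_width: 0.0852
```

servo_tool --rows '[[[0,0,0,0,0,0],[0,0,0,0,0,0],[0,0,0,0,0,0],[0,0,0,0,0,0],[0,0,0,0,0,0]]]' --grip -0.5

```text
clock: 35.7
position: [0.4002, -0.3474, 0.1117]
tool_rot: [3.141, 0.001, 0.039]
force: [-0.3, 1.9, 7.2]
grip_width: 0.033
```

servo_tool --rows '[[[0,0,-1,0,0,0],[0,0,-2,0,0,0],[0,0,-2,0,0,0],[0,0,0,0,0,0]]]'

```text
clock: 36.2
position: [0.4004, -0.3479, 0.1626]
tool_rot: [3.14, -0.0, 0.038]
force: [0.8, -0.3, -2.0]
grip_width: 0.0335
```

Run:
```python
from h import *
to(.5085,.0775,.112,.038)
```

```text
t=36.20 pos [ 0.4004 -0.3479  0.1626] rot [ 3.1398e+00 -2.0000e-04  3.8200e-02] w=0.0335 F [ 0.8 -0.3 -2. ] shift cm [ 12.42 -42.11   4.99] turn deg [ 0.1  -0.01  0.01]
```

servo_tool --rows '[[[0,-2.1,0,0,0,0],[0.5,-4,0,0,0,0],[1,-5,0,0,0,0],[1.5,-5,0,0,0,0],[2,-5,0,0,0,0]]]'

```text
clock: 36.83
position: [0.4411, -0.1324, 0.1606]
tool_rot: [-3.141, 0.003, 0.039]
force: [1.5, -0.3, -0.8]
grip_width: 0.0335
```

servo_tool --rows '[[[2,-5,0,0,0,0],[2,-5,0,0,0,0],[2,-5,0,0,0,0],[1,-4,0,0,0,0],[0.4,-2,0,0,0,0]]]'

```text
clock: 37.45
position: [0.5067, 0.0812, 0.1602]
tool_rot: [-3.141, 0.003, 0.042]
force: [-0.6, -0.2, -2.0]
grip_width: 0.0333
```

servo_tool --rows '[[[0,0,0,0,0,0],[0,0,0,0,0,0],[0,0,1,0,0,0],[0,0,1.5,0,0,0],[0,0,0,0,0,0]]]'

```text
clock: 38.08
position: [0.5067, 0.0776, 0.1344]
tool_rot: [3.141, 0.004, 0.038]
force: [0.2, -1.1, -2.7]
grip_width: 0.0331
```

Run:
```python
from h import *
to(.509,.078,.112,.038)
```

```text
t=38.08 pos [0.5067 0.0776 0.1344] rot [3.1413 0.0042 0.0382] w=0.0331 F [ 0.2 -1.1 -2.7] shift cm [ 0.24 -0.03  2.24] turn deg [0.02 0.24 0.01]
```

servo_tool --rows '[[[0.15,0,0.8,0,0.2,0],[0,0,0.8,0,0,0],[0,0,0.4,0,0,0],[0,0,0.15,0,0,0],[0,0,0,0,0,0]]]'

```text
clock: 38.7
position: [0.5091, 0.0782, 0.1144]
tool_rot: [-3.142, -0.002, 0.039]
force: [-0.8, -0.1, -1.8]
grip_width: 0.0333
```

servo_tool --rows '[[[0,0,0.1,0,0,0],[0,0,0,0,0,0]]]'

```text
clock: 38.95
position: [0.5091, 0.0782, 0.1135]
tool_rot: [-3.142, -0.002, 0.039]
force: [0.3, -0.4, -1.9]
grip_width: 0.0331
```

servo_tool --rows '[[[0,0,0.1,0,0,0],[0,0,0,0,0,0]]]'

```text
clock: 39.2
position: [0.509, 0.0781, 0.1123]
tool_rot: [-3.142, -0.002, 0.039]
force: [-0.3, 0.2, -2.1]
grip_width: 0.0331
```

servo_tool --rows '[[[0,0,0.1,0,0,0],[0,0,0,0,0,0]]]'

```text
clock: 39.45
position: [0.5094, 0.0784, 0.1117]
tool_rot: [-3.141, -0.003, 0.039]
force: [-0.7, 1.0, 4.4]
grip_width: 0.0333
```

servo_tool --rows '[[[0,0,0,0,0,0],[0,0,0,0,0,0],[0,0,0,0,0,0],[0,0,0,0,0,0]]]' --grip 1

```text
clock: 39.95
position: [0.509, 0.0781, 0.1113]
tool_rot: [3.142, -0.002, 0.038]
force: [1.1, 0.4, 0.2]
grip_width: 0.0855
```

servo_tool --rows '[[[0,0,-2,0,0,0],[0,0,-4,0,0,0],[0,0,-4,0,0,0],[0,0,-2.5,0,0,0],[0,0,0,0,0,0]]]'

```text
clock: 40.58
position: [0.5096, 0.0782, 0.238]
tool_rot: [-3.141, -0.005, 0.038]
force: [-0.3, -0.8, -0.7]
grip_width: 0.0857
```

Run:
```python
from h import *
to(.587,-.3400,.23,.038)
f,o=wrist();im=f['image'].copy()
cv2.imwrite('pics/w14.png',im[:,:,::-1])
```

```text
t=40.58 pos [0.5096 0.0782 0.238 ] rot [-3.1414 -0.0048  0.0382] w=0.0857 F [-0.3 -0.8 -0.7] shift cm [ 6.13 42.09  0.82] turn deg [-0.01 -0.27  0.01]
```

View pics/w14.png

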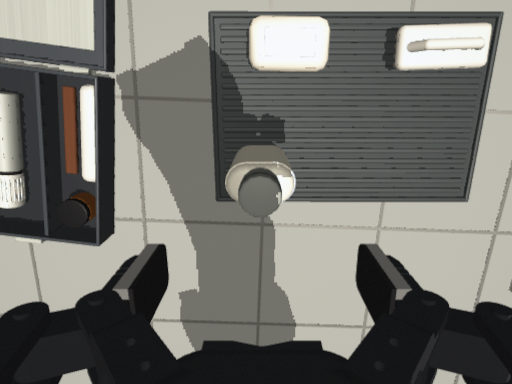

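servo_tool --rows '[[[0.9,6,0,0,0,0],[0.9,6,0,0,0,0],[0.9,6,0,0,0,0],[0.9,6,0,0,0,0],[0.9,6,0,0,0,0]]]'

```text
clock: 41.25
position: [0.5651, -0.2217, 0.2352]
tool_rot: [-3.141, -0.0, 0.039]
force: [0.7, -0.3, 0.2]
grip_width: 0.0853
```

servo_tool --rows '[[[0.9,6,0,0,0,0],[0.7,6,0,0,0,0],[0,0,0,0,0,0],[0,0,0,0,0,0]]]'

```text
clock: 41.75
position: [0.5857, -0.3385, 0.235]
tool_rot: [-3.14, -0.0, 0.039]
force: [0.4, 0.4, -0.4]
grip_width: 0.0848
```

Run:
```python
from h import *
to(.5865,-.3400,.0157,.038)
f,o=wrist();im=f['image'].copy()
q=proj(f,np.array([[.5865,-.34,.035]]))[0]; cv2.circle(im,tuple(np.int32(q)),3,(255,0,0),1)
cv2.imwrite('pics/w15.png',im[:,:,::-1])
```

```text
t=41.75 pos [ 0.5857 -0.3385  0.235 ] rot [-3.1401e+00 -2.0000e-04  3.8700e-02] w=0.0848 F [ 0.4  0.4 -0.4] shift cm [ 0.07  0.19 21.93] turn deg [-0.09 -0.01  0.04]
```

View pics/w15.png

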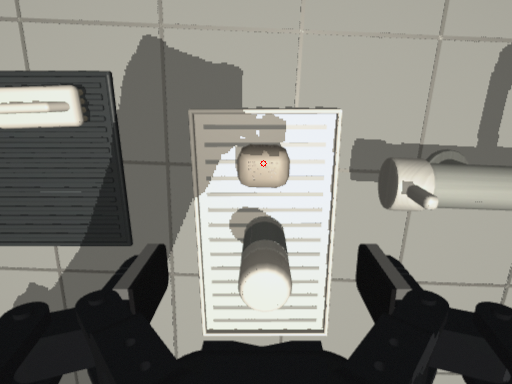

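servo_tool --rows '[[[0.05,0.1,4,0,0,0],[0,0,6,0,0,0],[0,0,6,0,0,0],[0,0,4,0,0,0],[0,0,1.5,0,0,0]]]'

```text
clock: 42.42
position: [0.5862, -0.3382, 0.0194]
tool_rot: [-3.14, 0.001, 0.04]
force: [0.1, -0.3, 0.9]
grip_width: 0.0855
```

servo_tool --rows '[[[0,0,0.4,0,0,0],[0,0,0,0,0,0]]]'

```text
clock: 42.68
position: [0.5877, -0.3403, 0.019]
tool_rot: [3.141, -0.003, 0.039]
force: [0.4, -0.1, 0.5]
grip_width: 0.0854
```

servo_tool --rows '[[[0,0,0,0,0,0],[0,0,0,0,0,0],[0,0,0,0,0,0],[0,0,0,0,0,0]]]' --grip 0.1

```text
clock: 43.18
position: [0.5874, -0.3405, 0.0187]
tool_rot: [3.141, -0.003, 0.038]
force: [-2.4, 0.8, 8.3]
grip_width: 0.0557
```

servo_tool --rows '[[[0,0,-1,0,0,0],[0,0,-2,0,0,0],[0,0,-2,0,0,0],[0,0,-1,0,0,0],[0,0,0,0,0,0]]]'

```text
clock: 43.8
position: [0.5871, -0.3404, 0.0785]
tool_rot: [3.141, -0.003, 0.038]
force: [-0.7, -0.9, -1.7]
grip_width: 0.0556
```

Run:
```python
from h import *
to(.5125,-.0235,.016,.038)
```

```text
t=43.80 pos [ 0.5871 -0.3404  0.0785] rot [ 3.1408e+00 -2.9000e-03  3.8400e-02] w=0.0556 F [-0.7 -0.9 -1.7] shift cm [ -6.26 -31.96   6.21] turn deg [ 0.04 -0.17  0.02]
```

servo_tool --rows '[[[-1,-2,0,0,0,0],[-2,-4,0,0,0,0],[-1.5,-5,0,0,0,0],[-1,-5,0,0,0,0],[-0.6,-5,0,0,0,0]]]'

```text
clock: 44.42
position: [0.5168, -0.1312, 0.077]
tool_rot: [-3.141, -0.001, 0.038]
force: [0.6, 1.1, -2.4]
grip_width: 0.0557
```

servo_tool --rows '[[[0,-5,0,0,0,0],[0,-4,0,0,0,0],[0,-2,0,0,0,0],[0,0,0,0,0,0],[0,0,0,0,0,0]]]'

```text
clock: 45.05
position: [0.5134, -0.0236, 0.0771]
tool_rot: [3.141, -0.001, 0.038]
force: [-0.2, -1.3, -1.6]
grip_width: 0.0558
```

Run:
```python
from h import *
to(.5135,-.0235,.019,.038)
f,o=wrist();im=f['image'].copy()
cv2.imwrite('pics/w16.png',im[:,:,::-1])
```

```text
t=45.05 pos [ 0.5134 -0.0236  0.0771] rot [ 3.1412e+00 -1.2000e-03  3.7900e-02] w=0.0558 F [-0.2 -1.3 -1.6] shift cm [ 0.01 -0.01  5.81] turn deg [ 0.02 -0.07 -0.01]
```

View pics/w16.png

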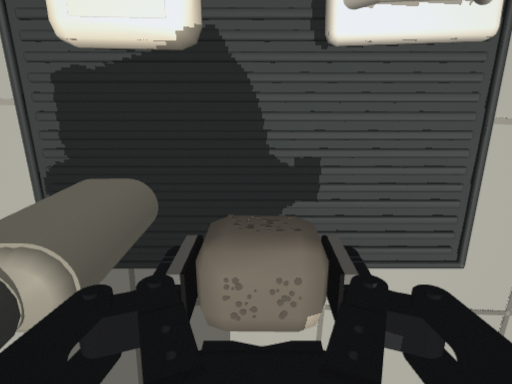

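servo_tool --rows '[[[0,0,1.5,0,0,0],[0,0,2.5,0,0,0],[0,0,1.2,0,0,0],[0,0,0.3,0,0,0],[0,0,0,0,0,0]]]'

```text
clock: 45.72
position: [0.5137, -0.0228, 0.0225]
tool_rot: [-3.142, -0.002, 0.038]
force: [0.2, 0.7, -2.2]
grip_width: 0.0554
```

servo_tool --rows '[[[0,0,0.2,0,0,0],[0,0,0,0,0,0]]]'

```text
clock: 45.98
position: [0.5138, -0.0228, 0.0207]
tool_rot: [3.142, -0.002, 0.038]
force: [0.0, 0.4, -1.2]
grip_width: 0.0554
```

servo_tool --rows '[[[0,0,0.1,0,0,0],[0,0,0,0,0,0]]]'

```text
clock: 46.22
position: [0.5136, -0.0227, 0.0194]
tool_rot: [3.142, -0.002, 0.039]
force: [-0.1, -0.1, -1.1]
grip_width: 0.0557
```

servo_tool --rows '[[[0,0,0.1,0,0,0],[0,0,0,0,0,0]]]'

```text
clock: 46.48
position: [0.5137, -0.0227, 0.0187]
tool_rot: [3.142, -0.002, 0.039]
force: [-1.8, 0.3, 6.5]
grip_width: 0.0552
```

servo_tool --rows '[[[0,0,0,0,0,0],[0,0,0,0,0,0],[0,0,0,0,0,0],[0,0,0,0,0,0]]]' --grip 0.8

```text
clock: 46.98
position: [0.5136, -0.0227, 0.0183]
tool_rot: [-3.142, -0.002, 0.039]
force: [-1.1, -1.0, -0.3]
grip_width: 0.0765
```

servo_tool --rows '[[[0,0,-2,0,0,0],[0,0,-6,0,0,0],[0,0,-6,0,0,0],[0,0,-5,0,0,0],[0,0,-2,0,0,0]]]'

```text
clock: 47.6
position: [0.514, -0.0228, 0.2313]
tool_rot: [3.141, -0.006, 0.038]
force: [0.8, -0.7, -0.3]
grip_width: 0.0772
```

Run:
```python
from h import *
to(.4915,-.3448,.22,.038)
```

```text
t=47.60 pos [ 0.514  -0.0228  0.2313] rot [ 3.1413 -0.0055  0.0383] w=0.0772 F [ 0.8 -0.7 -0.3] shift cm [-3.49 32.09  1.13] turn deg [ 0.02 -0.32  0.02]
```

servo_tool --rows '[[[-0.6,5.5,0,0,0,0],[-0.6,5.5,0,0,0,0],[-0.6,5.5,0,0,0,0],[-0.6,5.5,0,0,0,0],[-0.6,5.5,0,0,0,0]]]' --grip 1

```text
clock: 48.22
position: [0.4935, -0.3005, 0.2284]
tool_rot: [3.142, -0.002, 0.039]
force: [0.2, 0.1, -0.4]
grip_width: 0.0856
```

servo_tool --rows '[[[-0.3,4.5,0,0,0,0],[0,0,0,0,0,0],[0,0,0,0,0,0]]]'

```text
clock: 48.6
position: [0.4926, -0.3431, 0.2281]
tool_rot: [-3.141, -0.002, 0.039]
force: [0.8, 1.1, -0.3]
grip_width: 0.0849
```

Run:
```python
from h import *
to(.492,-.3448,.0812,.038)
f,o=wrist();im=f['image'].copy()
th=np.linspace(0,6.28,60)
q=proj(f,np.c_[.492+.025*np.cos(th),-.3448+.025*np.sin(th),0*th+.13]);cv2.polylines(im,[np.int32(q.round())],True,(255,0,0),1)
cv2.imwrite('pics/w17.png',im[:,:,::-1])
```

```text
t=48.60 pos [ 0.4926 -0.3431  0.2281] rot [-3.1409e+00 -1.5000e-03  3.8800e-02] w=0.0849 F [ 0.8  1.1 -0.3] shift cm [-0.09  0.18 14.69] turn deg [-0.04 -0.09  0.05]
```

View pics/w17.png

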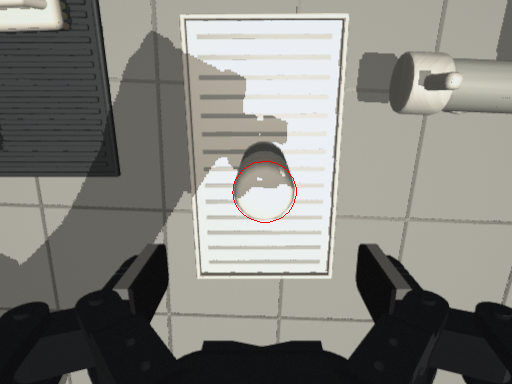

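Can matches prediction. Pick it.

servo_tool --rows '[[[0,0.1,3,0,0,0],[0,0,5,0,0,0],[0,0,4,0,0,0],[0,0,2,0,0,0],[0,0,0.6,0,0,0]]]'

```text
clock: 49.28
position: [0.4929, -0.3434, 0.0814]
tool_rot: [-3.14, -0.001, 0.04]
force: [1.2, -0.5, -0.1]
grip_width: 0.0854
```

servo_tool --rows '[[[0,0,0,0,0,0],[0,0,0,0,0,0],[0,0,0,0,0,0],[0,0,0,0,0,0],[0,0,0,0,0,0]]]' --grip -0.1

```text
clock: 49.9
position: [0.4935, -0.3449, 0.0835]
tool_rot: [3.141, -0.003, 0.039]
force: [-0.5, 1.9, 6.4]
grip_width: 0.0492
```

servo_tool --rows '[[[0,0,-1,0,0,0],[0,0,-2,0,0,0],[0,0,-2,0,0,0],[0,0,0,0,0,0]]]'

```text
clock: 50.4
position: [0.4935, -0.3454, 0.1341]
tool_rot: [3.14, -0.004, 0.038]
force: [0.2, -0.8, -2.0]
grip_width: 0.0491
```

Run:
```python
from h import *
to(.5142,-.119,.0812,.038)
```

```text
t=50.40 pos [ 0.4935 -0.3454  0.1341] rot [ 3.1399 -0.0041  0.0383] w=0.0491 F [ 0.2 -0.8 -2. ] shift cm [  2.92 -22.55   5.27] turn deg [ 0.1  -0.24  0.02]
```

servo_tool --rows '[[[0.4,-2,0,0,0,0],[0.7,-5,0,0,0,0],[0.8,-6,0,0,0,0],[0.7,-5,0,0,0,0],[0.3,-3.2,0,0,0,0]]]'

```text
clock: 51.02
position: [0.5133, -0.1281, 0.1318]
tool_rot: [-3.141, -0.001, 0.041]
force: [1.1, -0.8, -1.8]
grip_width: 0.049
```

servo_tool --rows '[[[0.1,-1.3,0,0,0,0],[0,0,0,0,0,0],[0,0,1,0,0,0],[0,0,2,0,0,0],[0,0,0.5,0,0,0]]]'

```text
clock: 51.65
position: [0.5132, -0.1198, 0.0959]
tool_rot: [-3.141, 0.001, 0.037]
force: [-0.1, 0.7, -1.8]
grip_width: 0.0496
```

servo_tool --rows '[[[0,0,0,0,0,0],[0,0,0,0,0,0]]]'

```text
clock: 51.9
position: [0.5144, -0.1191, 0.0978]
tool_rot: [3.141, -0.002, 0.038]
force: [0.8, -0.5, -1.5]
grip_width: 0.0492
```

Run:
```python
from h import *
to(.515,-.119,.0835,.038)
```

```text
t=51.90 pos [ 0.5144 -0.1191  0.0978] rot [ 3.1415e+00 -2.3000e-03  3.8100e-02] w=0.0492 F [ 0.8 -0.5 -1.5] shift cm [ 0.06 -0.01  1.43] turn deg [ 0.01 -0.13  0.01]
```

servo_tool --rows '[[[0,0,0.7,0,0,0],[0,0,0.4,0,0,0],[0,0,0.15,0,0,0],[0,0,0,0,0,0]]]'

```text
clock: 52.4
position: [0.5142, -0.1187, 0.0848]
tool_rot: [-3.142, -0.002, 0.039]
force: [-0.7, 0.2, -2.3]
grip_width: 0.0496
```

servo_tool --rows '[[[0,0,0.1,0,0,0],[0,0,0,0,0,0]]]'

```text
clock: 52.65
position: [0.5142, -0.1188, 0.0839]
tool_rot: [-3.142, -0.002, 0.039]
force: [-0.8, -0.2, -2.7]
grip_width: 0.0492
```

servo_tool --rows '[[[0,0,0.1,0,0,0],[0,0,0,0,0,0]]]'

```text
clock: 52.9
position: [0.5145, -0.1188, 0.0835]
tool_rot: [3.141, -0.002, 0.039]
force: [-3.1, 1.2, 12.0]
grip_width: 0.0489
```

servo_tool --rows '[[[0,0,-0.05,0,0,0],[0,0,0,0,0,0],[0,0,0,0,0,0],[0,0,0,0,0,0]]]' --grip 1

```text
clock: 53.4
position: [0.5142, -0.1188, 0.0833]
tool_rot: [-3.142, -0.002, 0.039]
force: [0.8, 0.4, -0.6]
grip_width: 0.0852
```

servo_tool --rows '[[[0,0,-2,0,0,0],[0,0,-5,0,0,0],[0,0,-5,0,0,0],[0,0,-3,0,0,0],[0,0,0,0,0,0]]]'

```text
clock: 54.02
position: [0.5149, -0.119, 0.2354]
tool_rot: [3.141, -0.005, 0.038]
force: [-0.1, 0.5, -1.1]
grip_width: 0.0855
```

servo_tool --rows '[[[-1.5,5,0,0,0,0],[-1.5,5,0,0,0,0],[-1.5,5,0,0,0,0],[-1.5,5,0,0,0,0],[-1.5,5,0,0,0,0]]]'

```text
clock: 54.65
position: [0.4477, -0.3729, 0.2321]
tool_rot: [-3.141, -0.001, 0.039]
force: [0.6, -0.8, 0.2]
grip_width: 0.0851
```

servo_tool --rows '[[[-1.5,5,0,0,0,0],[-1.5,5,0,0,0,0],[-1.5,5,0,0,0,0],[-1.5,5,0,0,0,0],[0,0,0,0,0,0]]]'

```text
clock: 55.28
position: [0.3933, -0.5769, 0.2308]
tool_rot: [-3.141, 0.001, 0.034]
force: [-0.1, 0.8, -0.6]
grip_width: 0.0852
```

Run:
```python
from h import *
b=bot.grab_frame("top")['image'];a=cv2.imread('pics/top0.png')[:,:,::-1]
v=lambda i:cv2.resize(i[135:295,80:330],None,fx=3,fy=3,interpolation=cv2.INTER_CUBIC)
cv2.imwrite('pics/t18.png',v(b)[:,:,::-1])
cv2.imwrite('pics/t18o.png',v(a)[:,:,::-1])
cv2.imwrite('pics/s18.png',bot.grab_frame("scene")['image'][:,:,::-1])
```

```text
(no output)
```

View pics/t18.png

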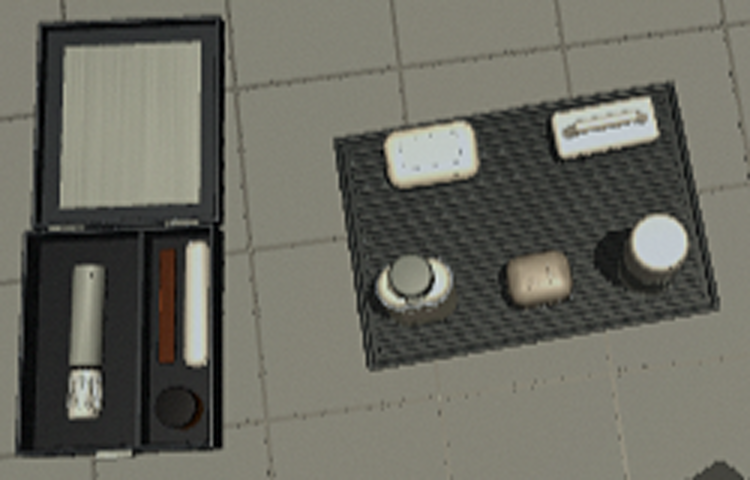

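View pics/t18o.png

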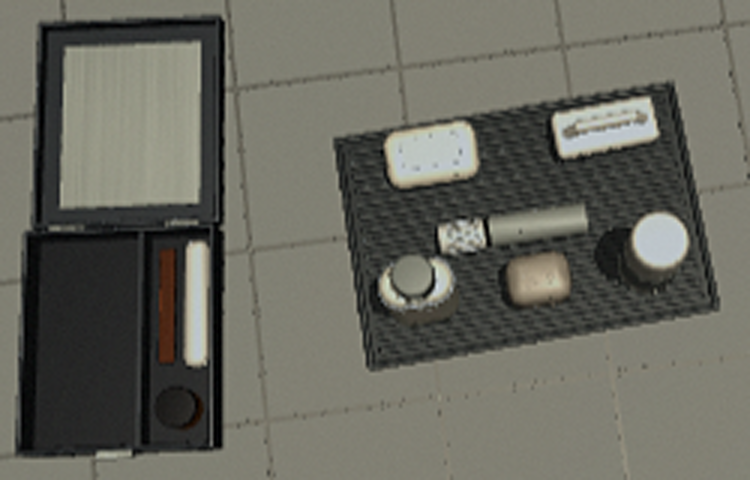

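View pics/s18.png

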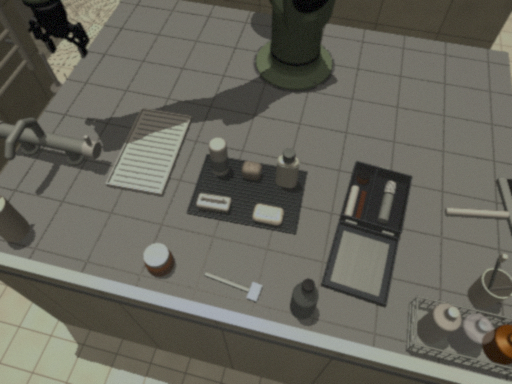

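Run:
```python
from h import *
print(bot.observe()["clock"],bot.observe()["qd"].round(3)); print(bot.job_done())
```

```text
55.375 [-0.024 -0.023 -0.014  0.012 -0.002  0.001 -0.001]
the job is handed in; nothing more can be done
None
```

The tube is packed and the three things are back where they stood; I handed the job in at 55.4 s, which reported no verdict.

I moved the can, pumice stone and bottle to the drip tray. Next I laid the tube lengthwise in the empty compartment of the case, and then put the bottle, pumice and can back on the mat.

**Last top view compared with the start picture:**
- **Bottle, can and pumice:** all three are upright in their old places and turned the same way. The bottle is about 2 mm off; for the can and the pumice no shift can be seen.
- **Soap and nail brush:** they have not moved.
- **Tube:** it lies along the compartment, within a few millimetres of its middle lengthwise.
- **Arm:** it was lifted and clear of everything when I handed in.

**Disagreements:** the top and wrist cameras differed by 2–4 mm on several positions, and by about 0.02 rad on the turn of the case. I went by the wrist view at the case and within a few millimetres elsewhere. No check failed.

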